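# Restock the clip drawer of spice jars

## Robot

A 6-joint arm with a two-finger parallel gripper is mounted at the origin on the work surface. World frame = base frame: x ahead of the robot, y to its left, z up, the work surface at z = 0. Lengths are in m, angles in rad, forces in N, time in s.
With the tool pointing down it reaches from about 0.375 to 0.9 m from the base axis. Payload 3.1 kg.
Tool frame: the origin (TCP) lies midway between the tips of the shut fingers; the grasp point (between the pads) lies manip.hold_point_z behind it (manip.hold_point_z is the distance from the TCP to the grasp point, in m); z points along the fingers, y is the direction in which the jaws open and shut (so a half turn about z gives the same grasp; the last joint's range is limited). The gripper opens to 85 mm and grips with 20 to 120 N. Pads are 22 mm wide; open, the fingers measure 114 mm over their backs; the gripper's body (76 mm by 85 mm) begins 54 mm behind the grasp point. The pads swing forward as they close: fully open they stand 13 mm farther back than shut.
Start: joints at [-1.458, 0.527, 1.433, -0, 1.181, -0.178], TCP at [0.18, -0.599, 0.231] pointing down, gripper open.
Joint ranges: [-3.08, 3.08], [-0.75, 2.2], [0.22, 2.44], [-1.43, 4.57], [0, 2.65], [-2.85, 2.85]. Speed limits (rad/s): [2.79, 2.79, 3.14, 3.14, 3.14, 3.14].

## Interface

Orientations are given as a unit quaternion [x, y, z, w].
In Python, from station import manip, snapshot, workorder, models gives the robot as it stands.
- The arm moves only by the tool jog_arm, never from a script. Its argument "commands" is a list of rows, each a list of 5 numbers: the opening in per cent of the stroke, from 0 (shut) to 100 (fully open), then the shift along the world's x, y, z in cm, then the turn about the world's z in rad. A call has 1 to 8 rows; each row shifts and turns the pose as measured when the row begins; what a row does not reach is not made up. A row lasts 1/12 s, in which the tool goes at most 41.7 mm and 7.16 degrees, less where a joint would pass 70% of its speed; a pose out of reach is approached as far as the arm can. A call with a gripper value outside its range is refused whole. The fingers move at their own pace and stop on an object; "squeeze" is the grip in N (left out, the last holds). Time passes only in rows, so rows that do not move let the fingers close. It gives the time, the measured TCP pose, the force and the opening at its end, in the units of the state.
- manip.sense(): the state, without advancing time (a new reading comes with each control period).
- snapshot(name): name is "scene" or "top" or "wrist"; returns a dict with "image" (420x560x3 uint8, red, green, blue), "intrinsics" (3x3 intrinsics, pixels), "extrinsics" (4x4, takes a point from camera to world coordinates); the wrist camera has in their place "hand_eye" (4x4, takes a point from camera to tool coordinates, whose origin is the TCP and whose axes are the flange's). Camera axes: x right, y down, z forward; pixel columns grow to the right and rows downward; lengths in m; the calibration is good to about 2 mm. A picture is of the moment at which its call begins: read the wrist's pose just before it. There is no depth.
- workorder.sign_off(): hands the job in, once; it reports no verdict.
Trained networks look in a picture, given as the dict that the camera call returned (one of the last four; its "shot" number tells which), for a name from the list of things; names that differ only in an ending like _2 or _b are one class to them, and where a whole thing is asked for, a point or a joint stands for the part that bears it (a point fixed in the world has none). Each returns a list of dicts, best first, with "score" (0 to 1); they miss things now and then, are a little off and sometimes report something else, mostly with a low value. They report only what shows in the picture. A call takes as long as a camera call.
- models.find_in(picture, name): "centre" ([x, y, z] in m, in world coordinates, good to about 4 mm: the middle of the surface that is visible of it).
- models.pinpoint(picture, name): "centre" ([x, y, z] in m, in world coordinates, good to about 4 mm: a listed point, or the origin of a listed thing).
The state is a dict: "t": time; "q": joint angles; "qd": joint speeds; "tau": joint torques, N m; "tcp_pos": TCP position; "tool_rot": TCP orientation; "force": force on the tool from outside, world axes, zero at the start; "ft_torque": the same for the moment, N m; "finger_gap": opening from 0.0 (shut) to 1.0 (fully open).
Only numpy, scipy, OpenCV 4.12 (cv2) and the standard library are available. Lean on these libraries where they do the work, as an engineer would, in place of code of your own. Each camera call takes 0.05 s, during which the arm holds its last target. There are 200 camera calls.

## Task

Restock the spice drawer: pull it open, take every empty glass jar out of its spring clip and lay it in the blue wash-up tray, and push each refilled spice jar lying on the worktop down into a free clip until it snaps fully home. Leave the full pepper jar in its clip, then ease the drawer fully shut without slamming it, and do not disturb the other things on the worktop.

Things in the scene. Friction and masses are not known exactly. Their poses are not given: they have to be found in the camera images.
- paprika: Refilled brick-red spice jar, yellow lid, 0.16 kg, on the worktop; absent in some runs. Octagonal, lying on its side: 40 mm across flats, body 72 mm long, then neck and round lid 35 mm across. Origin on its axis at mid-body, 20 mm above its support; x runs along the axis to the lid (58 mm to the lid's end, 36 mm to the foot). It lies on any of its 8 flats, two others standing upright.
- turmeric: Refilled yellow spice jar, yellow lid, 0.16 kg, on the worktop; absent in some runs. Octagonal, lying on its side: 40 mm across flats, body 72 mm long, then neck and round lid 35 mm across. Origin on its axis at mid-body, 20 mm above its support; x runs along the axis to the lid (58 mm to the lid's end, 36 mm to the foot). It lies on any of its 8 flats, two others standing upright.
- parsley: Refilled green spice jar, yellow lid, 0.16 kg, on the worktop; absent in some runs. Octagonal, lying on its side: 40 mm across flats, body 72 mm long, then neck and round lid 35 mm across. Origin on its axis at mid-body, 20 mm above its support; x runs along the axis to the lid (58 mm to the lid's end, 36 mm to the foot). It lies on any of its 8 flats, two others standing upright.
- empty1: Empty jar, bare clear glass, white lid, 0.1 kg, starts in a drawer clip; may be absent. Octagonal, lying on its side: 40 mm across flats, body 72 mm long, then neck and round lid 35 mm across. Origin on its axis at mid-body, 20 mm above its support; x runs along the axis to the lid (58 mm to the lid's end, 36 mm to the foot). It lies on any of its 8 flats, two others standing upright.
- empty2: Empty jar, bare clear glass, white lid, 0.1 kg, starts in a drawer clip; may be absent. Octagonal, lying on its side: 40 mm across flats, body 72 mm long, then neck and round lid 35 mm across. Origin on its axis at mid-body, 20 mm above its support; x runs along the axis to the lid (58 mm to the lid's end, 36 mm to the foot). It lies on any of its 8 flats, two others standing upright.
- pepper: Full jar of black pepper (black contents, yellow lid), already in a drawer clip. Octagonal, lying on its side: 40 mm across flats, body 72 mm long, then neck and round lid 35 mm across. Origin on its axis at mid-body, 20 mm above its support; x runs along the axis to the lid (58 mm to the lid's end, 36 mm to the foot). It lies on any of its 8 flats, two others standing upright.
- box_drawer0 (a joint): How far the drawer is out: 0 shut (at the start), 0.198 m fully out. It slides level with 1 to 2 N of friction and stays where it is left; there is no catch.
- box_drawer0_handle (a point): Middle of the drawer's handle: a level brass bar 11 mm thick and 120 mm long, along the point's y axis, 35 mm in front of the drawer front and 30 mm below the top of the box, 95 mm above the worktop. The point's x axis points into the box; the drawer slides out along its -x.
- box_front (a point): Middle of the upper front edge of the wooden drawer box, 125 mm above the worktop. The box is fixed, 280 mm deep (the point's +x), 350 wide (its y). One drawer, 308 mm wide inside; its front's top edge is 113 mm above the worktop, its side walls' 66 mm, its floor 22 mm. The clips stand in the drawer's front half; behind them are a partition 40 mm high and small tins.
- clip1 (a point): Clip 1 of 4 from the robot's left, 66 mm apart: axis and middle of a jar fully home in it, 26 mm over the drawer floor; x along the jar, either way round. On each side (y) two sprung strips, 18 to 30 mm either way from the middle (fingers fit between), 27 mm tall above the axis. A jar pushed straight down with 8 to 18 N snaps in; lying on top it is 25 mm too high. Lift straight to free it.
- clip2 (a point): Clip 2 of 4 from the robot's left, 66 mm apart: axis and middle of a jar fully home in it, 26 mm over the drawer floor; x along the jar, either way round. On each side (y) two sprung strips, 18 to 30 mm either way from the middle (fingers fit between), 27 mm tall above the axis. A jar pushed straight down with 8 to 18 N snaps in; lying on top it is 25 mm too high. Lift straight to free it.
- clip3 (a point): Clip 3 of 4 from the robot's left, 66 mm apart: axis and middle of a jar fully home in it, 26 mm over the drawer floor; x along the jar, either way round. On each side (y) two sprung strips, 18 to 30 mm either way from the middle (fingers fit between), 27 mm tall above the axis. A jar pushed straight down with 8 to 18 N snaps in; lying on top it is 25 mm too high. Lift straight to free it.
- clip4 (a point): Clip 4 of 4 from the robot's left, 66 mm apart: axis and middle of a jar fully home in it, 26 mm over the drawer floor; x along the jar, either way round. On each side (y) two sprung strips, 18 to 30 mm either way from the middle (fingers fit between), 27 mm tall above the axis. A jar pushed straight down with 8 to 18 N snaps in; lying on top it is 25 mm too high. Lift straight to free it.
- tray: Shallow blue enamel wash-up tray with a white rim, fixed on the worktop at the robot's right, outside 260 mm long (its x) by 135 mm wide (its y), 32 mm high, walls 5 mm; origin at the centre of its underside, inner floor 5 mm above that.
- sauce_jar: Bystander: round glass jar of red sauce, black lid, 68 mm across, 115 mm tall; origin at the centre of its underside.
- spare_lid: Bystander: loose round gold lid lying on the worktop, 52 mm across, 12 mm high; origin at the centre of its underside.
- spoon: Bystander: spoon with a wooden handle lying on the worktop, 165 mm long, 12 mm high; origin at the centre of its underside, handle to -x.
- mortar: Bystander: heavy stone mortar, 112 mm across and 80 mm tall, with its pestle leaning in it, 130 mm tall in all; origin at the centre of its underside; does not move.
- salt_pot: Bystander: heavy round terracotta salt pot with a wooden lid, 80 mm across, 82 mm tall; origin at the centre of its underside; does not move.

How it is judged:
By the outcome, as a careful person would: the job done as asked, in the order asked, and still so for the second after the job is handed in, with the robot touching nothing.
Of paprika, turmeric, parsley only 2 to 3 are there at a start; the rules pass over those that are not, and their reading is None.
Of empty1, empty2 only 1 to 2 are there at a start; the rules pass over those that are not, and their reading is None.
At some moment in a run one of paprika, turmeric, parsley may be knocked a few centimetres aside while the robot is not near it.
Once in a run the grip may slacken for a moment while it holds something.
It also fails if it takes over 210 s, if anything falls off the work surface, if the arm or the gripper's body presses on something with over 40 N, if the wrist force passes 120 N, or if a joint passes its speed limit or range.

## Working session

There is one attempt and no reset: what is moved stays moved. The work goes in short steps, Python scripts to look and compute and a tool call to move; the robot and the scene stay as the last step left them, time stands still between calls to the robot, and variables do not carry over. Pictures are saved under pics/ and viewed, about 12 in all and at most 16, crops included, and the job is handed in when it is done.

Besides the shell and the picture viewer there is one more tool, called after "Call:" in YAML: its name, and indented under it one key for each argument. jog_arm: Moves the arm, as the interface text tells. Its arguments: {"type":"object","properties":{"commands":{"type":"array","items":{"type":"array","items":{"type":"number"}}},"squeeze":{"type":"number"}},"required":["commands"]}

```bash
mkdir -p pics; cat > h.py <<'E'
import numpy as np, cv2
from station import manip, snapshot, workorder, models
def save(p,n,crop=None,s=1):
    im=p["image"][:,:,::-1]
    if crop: im=im[crop[1]:crop[3],crop[0]:crop[2]]
    cv2.imwrite("pics/"+n+".png",cv2.resize(im,None,fx=s,fy=s,interpolation=cv2.INTER_CUBIC))
def proj(p,X):
    c=np.linalg.inv(p["extrinsics"])@np.append(X,1); u=p["intrinsics"]@c[:3]; return (u[:2]/u[2]).round(0)
def ray(p,uv,z,E=None):
    E=p["extrinsics"] if E is None else E
    d=E[:3,:3]@np.linalg.inv(p["intrinsics"])@np.array([uv[0],uv[1],1.]); o=E[:3,3]
    return o+d*(z-o[2])/d[2]
E
python3 - <<'E'
from h import *
s=manip.sense(); print(s, manip.hold_point_z)
a=snapshot("scene"); b=snapshot("top"); save(a,"s0"); save(b,"t0")
for n in ["paprika","turmeric","parsley","empty1","pepper","box_drawer0_handle","box_front","clip1","clip4","tray","sauce_jar","spare_lid","spoon","mortar","salt_pot"]:
  for p,l in ((a,"s"),(b,"t")):
    print(n,l,[(np.round(d["centre"],3).tolist(),round(d["score"],2)) for d in models.pinpoint(p,n)[:2]])
print(b["extrinsics"].round(3).tolist())
E
```

```text
{'t': 0.0, 'q': array([-1.45751830e+00,  5.28470066e-01,  1.43391376e+00, -1.83819559e-05,
        1.18136976e+00, -1.78546540e-01]), 'qd': array([ 0.00065802, -0.00054499,  0.00061842, -0.00019184, -0.00206108,
        0.00074505]), 'tau': array([-1.01407069e-03, -4.42355525e+01, -1.78022289e+01, -1.82716553e-04,
        8.46781244e-03, -1.82436551e-06]), 'tcp_pos': array([ 0.17972595, -0.59785519,  0.23032757]), 'tool_rot': array([ 9.89372590e-01,  1.45398455e-01,  2.67593724e-05, -1.08016635e-03]), 'force': array([ 0.3458168 ,  0.66221658, -0.38050978]), 'ft_torque': array([-0.03877242, -0.03307477, -0.03780421]), 'finger_gap': 1.0006725396096414} 0.0187
paprika s [([0.608, 0.289, 0.02], 0.74)]
paprika t [([0.606, 0.29, 0.021], 0.69), ([0.531, 0.396, 0.023], 0.46)]
turmeric s []
turmeric t []
parsley s [([0.531, 0.397, 0.016], 0.73)]
parsley t [([0.528, 0.396, 0.028], 0.86)]
empty1 s [([0.27, -0.327, -0.002], 0.44)]
empty1 t [([0.269, -0.33, 0.001], 0.61)]
pepper s []
pepper t []
box_drawer0_handle s [([0.644, 0.005, 0.094], 0.83)]
box_drawer0_handle t [([0.641, 0.006, 0.095], 0.9
[... 175 characters left out ...]
([0.504, -0.394, -0.002], 0.72)]
tray t [([0.513, -0.397, -0.0], 0.79), ([0.531, 0.397, 0.023], 0.23)]
sauce_jar s [([0.686, 0.42, -0.003], 0.94)]
sauce_jar t [([0.687, 0.418, 0.001], 0.7)]
spare_lid s [([0.52, 0.296, 0.001], 0.82)]
spare_lid t [([0.516, 0.291, -0.004], 0.48)]
spoon s [([0.374, 0.055, 0.001], 0.67)]
spoon t [([0.377, 0.052, 0.002], 0.69)]
mortar s [([0.267, -0.329, -0.0], 0.8), ([0.374, 0.058, 0.003], 0.65)]
mortar t [([0.267, -0.33, 0.0], 0.86)]
salt_pot s [([0.286, 0.412, 0.001], 0.84)]
salt_pot t [([0.53, 0.394, 0.025], 0.59), ([0.284, 0.409, -0.003], 0.58)]
[[0.004, -0.996, 0.093, 0.44], [-1.0, -0.003, 0.013, 0.018], [-0.013, -0.093, -0.996, 1.263], [0.0, 0.0, 0.0, 1.0]]
```

```bash
ls -la . ; sleep 1; ls pics
```

```text
total 16
drwxr-xr-x  3 agent agent 4096 Dec  5 05:34 .
drwxr-xr-x 23 root  root  4096 Dec  5 05:34 ..
-rw-r--r--  1 agent agent  583 Dec  5 05:34 h.py
drwxr-xr-x  2 agent agent 4096 Dec  5 05:34 pics
s0.png
t0.png
```

View pics/t0.png

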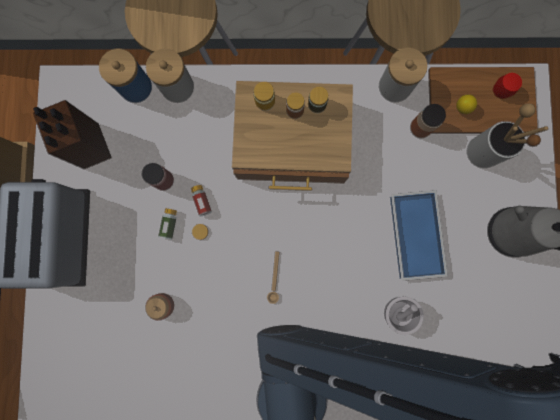

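View pics/s0.png

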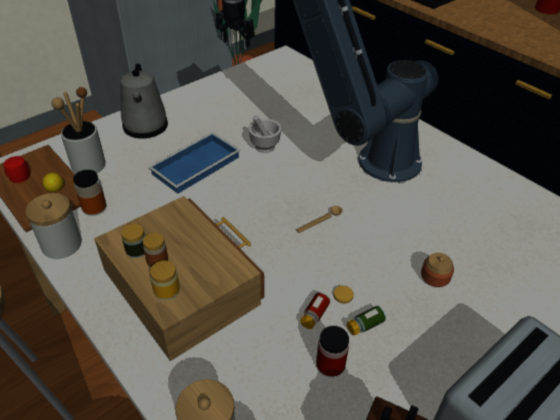

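The top view shows paprika at about (201,200), parsley at (168,223), the handle at (290,187) and the tray at (418,235). There is no turmeric on the worktop. I'll move above the handle.

Call:
jog_arm:
  commands:
    - [30, 2.3, 3.0, 0.3, 0.06]
    - [30, 2.3, 3.0, 0.3, 0.06]
    - [30, 2.3, 3.0, 0.3, 0.06]
    - [30, 2.3, 3.0, 0.3, 0.06]
    - [30, 2.3, 3.0, 0.3, 0.06]
    - [30, 2.3, 3.0, 0.3, 0.06]
    - [30, 2.3, 3.0, 0.3, 0.06]
    - [30, 2.3, 3.0, 0.3, 0.06]
  squeeze: 60

```text
t: 2.27
tcp_pos: [0.3637, -0.3574, 0.2556]
tool_rot: [0.925, 0.38, -0.0, 0.004]
force: [0.7, -0.9, -0.2]
finger_gap: 0.301
```

Call:
jog_arm:
  commands:
    - [30, 2.3, 3.0, 0, 0.06]
    - [30, 2.3, 3.0, 0, 0.06]
    - [30, 2.3, 3.0, 0, 0.06]
    - [30, 2.3, 3.0, 0, 0.06]
    - [30, 2.3, 3.0, 0, 0.06]
    - [30, 2.3, 3.0, 0, 0.06]
    - [30, 2.3, 3.0, 0, 0.06]
    - [30, 2.3, 3.0, 0, 0.06]

```text
t: 2.93
tcp_pos: [0.5556, -0.1045, 0.259]
tool_rot: [0.801, 0.598, 0.003, 0.007]
force: [-0.4, -0.7, -0.1]
finger_gap: 0.298
```

Call:
jog_arm:
  commands:
    - [30, 1.9, 3.6, 0, 0.08]
    - [30, 1.9, 3.6, 0, 0.08]
    - [30, 1.9, 3.6, 0, 0.08]
    - [30, 0, 0, 0, 0]
    - [30, 0, 0, 0, 0]

```text
t: 3.35
tcp_pos: [0.6181, 0.0139, 0.2595]
tool_rot: [0.716, 0.698, 0.006, 0.009]
force: [0.1, -0.8, -0.4]
finger_gap: 0.298
```

```bash
cat >> h.py <<'E'
from scipy.spatial.transform import Rotation as R
def wrist():
    s=manip.sense(); p=snapshot("wrist")
    T=np.eye(4); T[:3,:3]=R.from_quat(s["tool_rot"]).as_matrix(); T[:3,3]=s["tcp_pos"]
    p["E"]=T@p["hand_eye"]; return p,s
def jaw(s):
    y=R.from_quat(s["tool_rot"]).as_matrix()[:,1]; a=np.arctan2(y[1],y[0]); return (a+np.pi/2)%np.pi-np.pi/2
def pp(p,*names):
    for n in names: print(n,[(np.round(d["centre"],3).tolist(),round(d["score"],2)) for d in models.pinpoint(p,n)[:3]])
E
python3 - <<'E'
from h import *
p,s=wrist(); print(s["tcp_pos"],jaw(s)); save(p,"w1")
pp(p,"box_drawer0_handle","box_front")
t=snapshot("top"); pp(t,"box_drawer0_handle","box_front","paprika","parsley")
E
```

```text
[0.61809234 0.01392961 0.25945578] -0.024515267565642596
box_drawer0_handle []
box_front [([0.683, 0.001, 0.118], 0.97)]
box_drawer0_handle [([0.686, 0.417, 0.002], 0.68)]
box_front []
paprika []
parsley [([0.528, 0.394, 0.026], 0.63)]
```

View pics/w1.png

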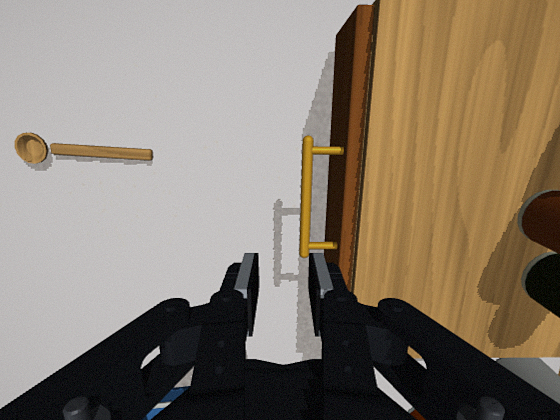

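The wrist view shows the handle bar running from (308,141) to (304,254).

```bash
python3 - <<'E'
from h import *
p,s=wrist()
a=ray(p,(308,141),.095,p["E"]); b=ray(p,(304,254),.095,p["E"]); print(a,b,(a+b)/2)
f=[ray(p,q,.125,p["E"]) for q in ((374,20),(351,340))]; print(f)
E
```

```text
[0.64711192 0.06118759 0.095     ] [ 0.64205066 -0.06022478  0.095     ] [6.44581288e-01 4.81402945e-04 9.50000000e-02]
[array([0.69745858, 0.1563839 , 0.125     ]), array([ 0.69023859, -0.15131126,  0.125     ])]
```

Call:
jog_arm:
  commands:
    - [30, 0.65, -0.28, -2.5, 0]
    - [30, 0.65, -0.28, -2.5, 0]
    - [30, 0.65, -0.28, -2.5, 0]
    - [30, 0.65, -0.28, -2.5, 0]
    - [30, 0, 0, -2.5, 0]
    - [30, 0, 0, -2.5, 0]
    - [30, 0, 0, -2.0, 0]
    - [30, 0, 0, -1.3, 0]

```text
t: 4.47
tcp_pos: [0.6486, -0.0075, 0.0773]
tool_rot: [0.721, 0.693, 0.012, 0.016]
force: [0.1, -0.5, -0.4]
finger_gap: 0.301
```

Call:
jog_arm:
  commands:
    - [0, 0, 0, 0, 0]
    - [0, 0, 0, 0, 0]
    - [0, 0, 0, 0, 0]
    - [0, 0, 0, 0, 0]

```text
t: 4.8
tcp_pos: [0.6445, -0.0079, 0.0741]
tool_rot: [0.722, 0.692, 0.009, 0.011]
force: [1.6, 1.5, -7.3]
finger_gap: 0.102
```

Call:
jog_arm:
  commands:
    - [0, -1.0, 0.03, 0, 0]
    - [0, -2.5, 0.08, 0, 0]
    - [0, -3.0, 0.1, 0, 0]
    - [0, -3.0, 0.1, 0, 0]
    - [0, -3.0, 0.1, 0, 0]
    - [0, -3.0, 0.1, 0, 0]
    - [0, -2.0, 0.06, 0, 0]
    - [0, -1.0, 0.03, 0, 0]

```text
t: 5.47
tcp_pos: [0.4632, -0.0013, 0.0741]
tool_rot: [0.722, 0.692, 0.017, 0.019]
force: [1.7, 1.3, -14.3]
finger_gap: 0.1
```

Call:
jog_arm:
  commands:
    - [0, -0.7, 0.02, 0, 0]
    - [0, -0.5, 0.0, 0, 0]
    - [0, -0.3, 0, 0, 0]
    - [0, 0, 0, 0, 0]

```text
t: 5.8
tcp_pos: [0.4474, -0.0007, 0.074]
tool_rot: [0.722, 0.691, 0.018, 0.019]
force: [-1.7, 1.6, -7.6]
finger_gap: 0.104
```

Call:
jog_arm:
  commands:
    - [30, 0, 0, 0, 0]
    - [30, 0, 0, 0, 0]
    - [30, 0, 0, 0, 0]
    - [30, 0, 0, 3.5, 0]
    - [30, 0, 0, 4, 0]
    - [30, 0, 0, 4, 0]
    - [30, 1, 0, 4, 0]
    - [30, 1, 0, 4, 0]

```text
t: 6.47
tcp_pos: [0.4667, -0.0021, 0.2702]
tool_rot: [0.723, 0.69, 0.014, 0.014]
force: [1.5, -0.6, -0.5]
finger_gap: 0.301
```

Call:
jog_arm:
  commands:
    - [100, 1, 0, 3, 0]
    - [100, 1, 0, 2, 0]
    - [100, 0, 0, 0, 0]

```text
t: 6.72
tcp_pos: [0.4945, -0.0039, 0.3364]
tool_rot: [0.723, 0.69, 0.022, 0.027]
force: [1.0, -0.5, -0.5]
finger_gap: 0.713
```

```bash
python3 - <<'E'
from h import *
p,s=wrist(); print(s["tcp_pos"],s["tool_rot"],jaw(s)); save(p,"w2")
pp(p,"box_drawer0_handle","clip1","clip2","clip3","clip4","empty1","pepper")
t=snapshot("scene"); pp(t,"box_drawer0_handle","box_front","paprika","parsley","clip1","clip2","clip3","clip4","empty1","pepper","box_drawer0")
t=snapshot("top"); pp(t,"box_drawer0_handle","box_front","clip1","clip2","clip3","clip4","empty1","pepper")
E
```

```text
[ 0.49445779 -0.00386122  0.33635823] [0.72286294 0.69010819 0.02207601 0.02706479] -0.0461646622025762
box_drawer0_handle [([0.447, 0.016, 0.094], 0.89)]
clip1 [([0.569, -0.027, 0.045], 0.69), ([0.566, -0.089, 0.048], 0.68)]
clip2 [([0.569, -0.027, 0.045], 0.69), ([0.566, -0.089, 0.048], 0.68)]
clip3 [([0.569, -0.027, 0.045], 0.69), ([0.566, -0.089, 0.048], 0.68)]
clip4 [([0.569, -0.027, 0.045], 0.69), ([0.566, -0.089, 0.048], 0.68)]
empty1 [([0.574, -0.027, 0.053], 0.68), ([0.578, 0.104, 0.05], 0.61)]
pepper [([0.569, 0.039, 0.05], 0.6)]
box_drawer0_handle [([0.45, 0.011, 0.094], 0.84), ([0.507, -0.395, 0.002], 0.37)]
box_front [([0.565, -0.09, 0.052], 0.53)]
paprika [([0.372, 0.056, 0.002], 0.74), ([0.606, 0.292, 0.02], 0.61)]
parsley [([0.531, 0.397, 0.018], 0.68)]
clip1 [([0.57, -0.025, 0.05], 0.94), ([0.564, -0.085, 0.051], 0.94), ([0.57, 0.107, 0.047], 0.91)]
clip2 [([0.57, -0.025, 0.05], 0.94), ([0.564, -0.085, 0.051], 0.94), ([0.57, 0.107, 0.047], 0.91)]
clip3 [([0.57, -0.025, 0.05], 0.94), ([0.564, -0.085, 0.051], 0.94), ([0.57, 0.107, 0.047], 0.91)]
clip4 [([0.57, -0.025, 0.05], 0.94), ([0.564, -0.085, 0.051], 0.94), ([0.57, 0.107, 0.047], 0.91)]
empty1 [([0.571, 0.106, 0.047], 0.69), ([0.573, -0.022, 0.046], 0.66), ([0.575, 0.102, 0.05], 0.63)]
pepper [([0.575, 0.039, 0.046], 0.79)]Traceback (most recent call last):
  File "<stdin>", line 4, in <module>
  File "h.py", line 21, in pp
    for n in names: print(n,[(np.round(d["centre"],3).tolist(),round(d["score"],2)) for d in models.pinpoint(p,n)[:3]])
                                                                                             ~~~~~~~~~~~~~~~^^^^^
ValueError: it knows: box_drawer0_handle, box_front, clip, empty, mortar, paprika, parsley, pepper, salt_pot, sauce_jar, spare_lid, spoon, tray, turmeric
```

View pics/w2.png

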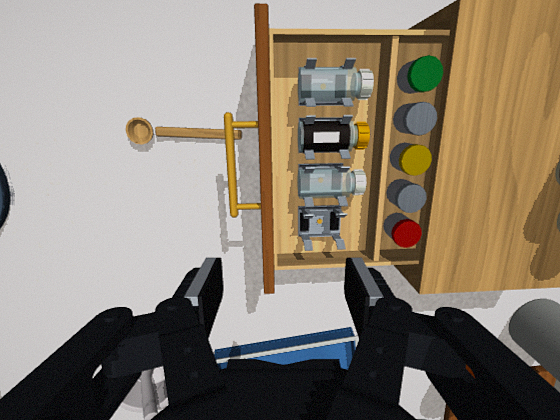

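Clip 1 holds an empty at (335,85), clip 2 the pepper at (330,135) and clip 3 an empty at (330,182). Clip 4 at (320,222) is free. Next I'll go over clip 3 with the jaws turned across the jar.

Call:
jog_arm:
  commands:
    - [61, 1.2, -0.3, -1, -0.12]
    - [61, 1.2, -0.3, -1, -0.12]
    - [61, 1.2, -0.3, -1, -0.12]
    - [61, 1.2, -0.3, -1, -0.12]
    - [61, 1.2, -0.3, -1, -0.12]
    - [61, 1.2, -0.3, -1, -0.12]
    - [61, 0, -0.3, -1, -0.12]
    - [61, 0, 0, -1, -0.12]

```text
t: 8.33
tcp_pos: [0.5668, -0.025, 0.2501]
tool_rot: [0.965, 0.26, 0.009, 0.031]
force: [-0.4, 0.1, 0.2]
finger_gap: 0.606
```

Call:
jog_arm:
  commands:
    - [61, 0, 0, -1, -0.12]
    - [61, 0, 0, -1, -0.12]
    - [61, 0, 0, -1, -0.12]
    - [61, 0, 0, -1, -0.12]
    - [61, 0, 0, -1, -0.08]
    - [61, 0, 0, 0, 0]
    - [61, 0, 0, 0, 0]
    - [61, 0, 0, 0, 0]

```text
t: 9.0
tcp_pos: [0.5674, -0.0251, 0.1953]
tool_rot: [0.999, -0.028, -0.002, 0.032]
force: [0.2, 0.8, -0.1]
finger_gap: 0.609
```

```bash
cat >> h.py <<'E'
def st():
    s=manip.sense(); z=R.from_quat(s["tool_rot"]).as_matrix()[:,2]
    print("t",round(s["t"],2),"tcp",s["tcp_pos"].round(4),"jaw",round(jaw(s),3),"toolz",z.round(3),"hold",(s["tcp_pos"]-manip.hold_point_z*z).round(4),"F",s["force"].round(1),"gap",round(s["finger_gap"]*85,1),"q",s["q"].round(2))
E
python3 - <<'E'
from h import *
st()
p,s=wrist(); save(p,"w3"); pp(p,"clip","empty","pepper")
t=snapshot("top"); pp(t,"clip","empty","pepper","paprika","parsley","tray")
E
```

```text
t 9.0 tcp [ 0.5674 -0.0251  0.1953] jaw 1.514 toolz [-0.006 -0.063 -0.998] hold [ 0.5675 -0.0239  0.2139] F [ 0.2  0.8 -0.1] gap 51.8 q [-0.21  0.5   1.61 -0.07  1.02  1.46]
clip [([0.567, -0.088, 0.045], 0.77)]
empty [([0.579, 0.105, 0.048], 0.93), ([0.573, -0.028, 0.05], 0.58)]
pepper [([0.572, 0.041, 0.049], 0.94)]
clip [([0.577, 0.112, 0.049], 0.97), ([0.569, 0.04, 0.049], 0.91), ([0.574, -0.02, 0.052], 0.83)]
empty [([0.575, 0.113, 0.045], 0.85), ([0.571, -0.025, 0.048], 0.48)]
pepper [([0.57, 0.043, 0.048], 0.46)]
paprika []
parsley [([0.528, 0.396, 0.024], 0.67)]
tray [([0.511, -0.397, 0.0], 0.97)]
```

View pics/w3.png

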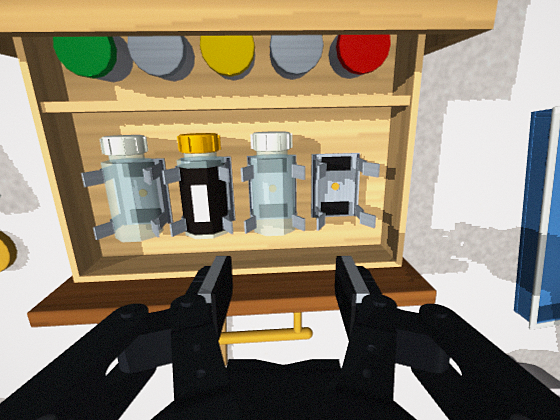

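Call:
jog_arm:
  commands:
    - [61, 0.1, -0.1, -2.5, 0]
    - [61, 0.1, -0.1, -2.5, 0]
    - [61, 0, 0, -2.5, 0]
    - [61, 0, 0, -1.5, 0]
    - [61, 0, 0, 0, 0]

```text
t: 9.97
tcp_pos: [0.5723, -0.0276, 0.1052]
tool_rot: [0.999, -0.029, 0.003, 0.032]
force: [-0.8, -0.0, -0.4]
finger_gap: 0.609
```

```bash
python3 - <<'E'
from h import *
st()
p,s=wrist(); save(p,"w4"); pp(p,"clip","empty","pepper")
E
```

```text
t 9.97 tcp [ 0.5723 -0.0276  0.1052] jaw 1.513 toolz [ 0.003 -0.065 -0.998] hold [ 0.5722 -0.0264  0.1238] F [-0.8 -0.  -0.4] gap 51.8 q [-0.21  0.63  1.68 -0.09  0.82  1.48]
clip [([0.568, -0.09, 0.045], 0.91)]
empty [([0.579, 0.106, 0.05], 0.93), ([0.574, -0.026, 0.048], 0.66)]
pepper [([0.571, 0.041, 0.048], 0.71)]
```

View pics/w4.png

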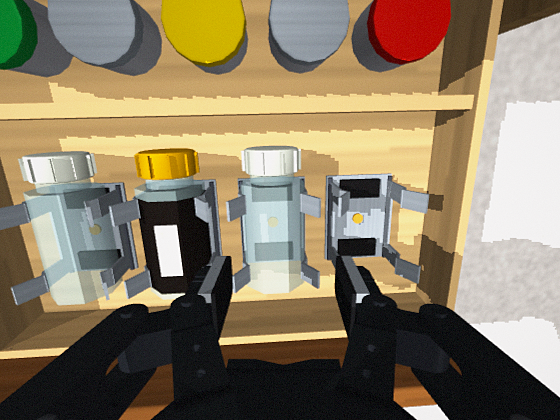

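The jaws are centred over the clip-3 empty at (272,215) in the view. I'll descend and grip.

Call:
jog_arm:
  commands:
    - [61, 0, 0, -2, 0]
    - [61, 0, 0, -2, 0]
    - [61, 0, 0, -1.5, 0]
    - [61, -0.1, 0, -1.2, 0]
    - [61, -0.1, 0, -0.7, 0]

```text
t: 10.58
tcp_pos: [0.581, -0.0294, 0.0435]
tool_rot: [0.999, -0.029, 0.017, 0.035]
force: [0.1, 0.5, -0.6]
finger_gap: 0.614
```

Call:
jog_arm:
  commands:
    - [0, 0, 0, 0, 0]
    - [0, 0, 0, 0, 0]
    - [0, 0, 0, 0, 0]
    - [0, 0, 0, 0, 0]
    - [0, 0, 0, 0, 0]
  squeeze: 60

```text
t: 11.0
tcp_pos: [0.581, -0.0264, 0.0448]
tool_rot: [0.999, -0.029, 0.017, 0.033]
force: [0.8, 2.2, -6.2]
finger_gap: 0.452
```

```bash
python3 - <<'E'
from h import *
st()
E
```

```text
t 11.0 tcp [ 0.581  -0.0264  0.0448] jaw 1.511 toolz [ 0.033 -0.068 -0.997] hold [ 0.5803 -0.0252  0.0634] F [ 0.8  2.2 -6.2] gap 38.4 q [-0.21  0.73  1.7  -0.1   0.66  1.5 ]
```

Call:
jog_arm:
  commands:
    - [61, 0, 0, 0, 0]
    - [61, -0.3, 0, 0, 0]
    - [61, -0.3, 0, 0, 0]
    - [61, -0.3, 0, -0.6, 0]
    - [61, -0.2, 0, -0.8, 0]
    - [61, 0, 0, 0, 0]

```text
t: 11.5
tcp_pos: [0.5725, -0.0296, 0.0336]
tool_rot: [0.999, -0.029, 0.022, 0.036]
force: [0.4, 0.1, 0.1]
finger_gap: 0.611
```

```bash
python3 - <<'E'
from h import *
st()
E
```

```text
t 11.5 tcp [ 0.5725 -0.0296  0.0336] jaw 1.511 toolz [ 0.042 -0.073 -0.996] hold [ 0.5717 -0.0282  0.0522] F [0.4 0.1 0.1] gap 51.9 q [-0.21  0.74  1.74 -0.11  0.61  1.5 ]
```

Call:
jog_arm:
  commands:
    - [0, 0, 0, 0, 0]
    - [0, 0, 0, 0, 0]
    - [0, 0, 0, 0, 0]
    - [0, 0, 0, 0, 0]
    - [0, 0, 0, 0.5, 0]
    - [0, 0, 0, 1.0, 0]
    - [0, 0, 0, 2, 0]
    - [0, 0, 0, 3, 0]

```text
t: 12.17
tcp_pos: [0.5669, -0.0266, 0.0939]
tool_rot: [0.999, -0.029, 0.014, 0.033]
force: [-1.0, -1.0, -1.1]
finger_gap: 0.453
```

```bash
python3 - <<'E'
from h import *
st()
E
```

```text
t 12.17 tcp [ 0.5669 -0.0266  0.0939] jaw 1.512 toolz [ 0.026 -0.067 -0.997] hold [ 0.5664 -0.0254  0.1126] F [-1.  -1.  -1.1] gap 38.5 q [-0.21  0.64  1.71 -0.09  0.75  1.48]
```

Call:
jog_arm:
  commands:
    - [0, 0, 0, 3, 0]
    - [0, 0, -1, 3, 0]
    - [0, 0, -2.5, 1, 0.02]
    - [0, 0, -3.3, 0, 0.02]
    - [0, 0, -3.3, 0, 0.02]
    - [0, 0, -3.3, 0, 0.02]
    - [0, 0, -3.3, 0, 0.02]
    - [0, 0, -3.3, 0, 0.02]

```text
t: 12.83
tcp_pos: [0.5677, -0.2297, 0.1825]
tool_rot: [0.998, 0.04, 0.023, 0.036]
force: [1.0, -0.1, -1.4]
finger_gap: 0.455
```

Call:
jog_arm:
  commands:
    - [0, 0, -3.3, 0, 0.02]
    - [0, 0, -3.3, 0, 0.02]
    - [0, 0, -3.3, 0, 0.02]
    - [0, 0, -3.3, 0, 0]
    - [0, 0, -2, 0, 0]
    - [0, 0, -1, 0, 0]
    - [0, 0, 0, 0, 0]
    - [0, 0, 0, 0, 0]

```text
t: 13.5
tcp_pos: [0.5617, -0.4102, 0.1893]
tool_rot: [0.997, 0.067, 0.024, 0.04]
force: [-0.4, 0.0, -1.6]
finger_gap: 0.458
```

```bash
python3 - <<'E'
from h import *
st()
p,s=wrist(); save(p,"w5"); pp(p,"tray","empty")
b=snapshot("top"); pp(b,"tray","clip","pepper","empty","paprika","parsley")
E
```

```text
t 13.5 tcp [ 0.5617 -0.4102  0.1893] jaw -1.438 toolz [ 0.054 -0.076 -0.996] hold [ 0.5607 -0.4087  0.2079] F [-0.4  0.  -1.6] gap 38.9 q [-0.78  0.63  1.35 -0.02  1.06  0.66]
tray []
empty [([0.567, -0.411, 0.206], 0.72)]
tray [([0.513, -0.393, 0.001], 0.87), ([0.61, 0.292, 0.019], 0.68), ([0.517, 0.294, -0.004], 0.19)]
clip [([0.573, -0.09, 0.048], 0.71), ([0.583, 0.112, 0.047], 0.69)]
pepper [([0.572, 0.04, 0.049], 0.82), ([0.576, 0.039, 0.048], 0.3)]
empty [([0.579, 0.109, 0.045], 0.59), ([0.568, -0.404, 0.205], 0.48)]
paprika [([0.564, -0.404, 0.206], 0.68), ([0.606, 0.289, 0.022], 0.65), ([0.377, 0.051, -0.001], 0.21)]
parsley [([0.529, 0.396, 0.024], 0.6), ([0.68, 0.004, 0.123], 0.46)]
```

View pics/w5.png

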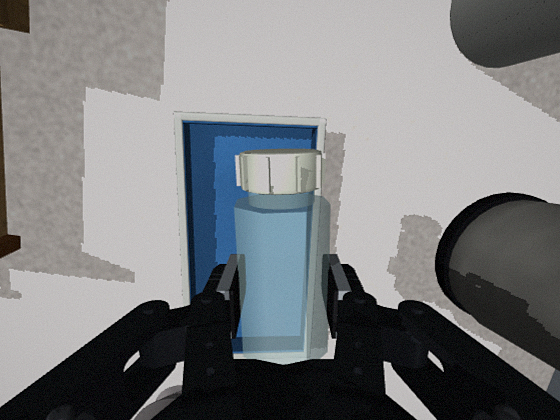

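Call:
jog_arm:
  commands:
    - [0, -0.2, 0.4, -3, 0]
    - [0, -0.2, 0.4, -3, 0]
    - [0, -0.2, 0.4, -3, 0]
    - [0, -0.2, 0.3, -2.5, 0]
    - [0, -0.2, 0.3, -2, 0]
    - [0, 0, 0, 0, 0]

```text
t: 14.5
tcp_pos: [0.5553, -0.3923, 0.0545]
tool_rot: [0.996, 0.069, 0.029, 0.045]
force: [-1.6, 0.6, -1.7]
finger_gap: 0.454
```

```bash
python3 - <<'E'
from h import *
st()
E
```

```text
t 14.5 tcp [ 0.5553 -0.3923  0.0545] jaw -1.435 toolz [ 0.063 -0.086 -0.994] hold [ 0.5541 -0.3907  0.0731] F [-1.6  0.6 -1.7] gap 38.6 q [-0.77  0.79  1.49 -0.02  0.76  0.68]
```

Call:
jog_arm:
  commands:
    - [0, -0.1, 0.1, -1.5, 0]
    - [0, -0.1, 0.1, -1.3, 0]
    - [0, -0.1, 0.1, -1.0, 0]
    - [0, 0, 0, -0.5, 0]
    - [0, 0, 0, 0, 0]

```text
t: 14.92
tcp_pos: [0.555, -0.3911, 0.013]
tool_rot: [0.996, 0.069, 0.031, 0.047]
force: [-0.1, 0.1, -1.0]
finger_gap: 0.459
```

```bash
python3 - <<'E'
from h import *
st()
E
```

```text
t 14.92 tcp [ 0.555  -0.3911  0.013 ] jaw -1.434 toolz [ 0.067 -0.09  -0.994] hold [ 0.5538 -0.3895  0.0316] F [-0.1  0.1 -1. ] gap 39.0 q [-0.77  0.84  1.51 -0.03  0.68  0.68]
```

Call:
jog_arm:
  commands:
    - [0, 0, 0, -0.25, 0]
    - [30, 0, 0, 0, 0]
    - [65, 0, 0, 0, 0]
    - [65, 0, 0, 0, 0]
    - [65, 0, 0, 1.5, 0]
    - [65, 0, 0, 3, 0]
    - [61, 0, 0, 4, 0]
    - [61, 0, 0, 4, 0]

```text
t: 15.58
tcp_pos: [0.5527, -0.3896, 0.1348]
tool_rot: [0.996, 0.069, 0.027, 0.043]
force: [0.8, -0.9, 1.0]
finger_gap: 0.608
```

Call:
jog_arm:
  commands:
    - [61, 0, 1.5, 3, 0]
    - [61, 0, 3.5, 1, -0.02]
    - [61, 0.2, 3.9, 0, -0.02]
    - [61, 0.2, 3.9, 0, -0.02]
    - [61, 0.2, 3.9, 0, -0.02]
    - [61, 0.2, 3.9, 0, -0.02]
    - [61, 0.2, 3.9, 0, -0.02]
    - [61, 0.2, 3.9, 0, -0.02]

```text
t: 16.25
tcp_pos: [0.5728, -0.1136, 0.2006]
tool_rot: [0.997, -0.012, 0.042, 0.063]
force: [0.3, -0.2, -0.2]
finger_gap: 0.606
```

Call:
jog_arm:
  commands:
    - [61, 0.2, 3.9, 0, -0.02]
    - [61, 0, 3.9, 0, -0.02]
    - [61, 0, 3.9, 0, 0]
    - [61, 0, 3.9, 0, 0]
    - [61, 0, 3, 0, 0]
    - [61, 0, 2, 0, 0]
    - [61, 0, 0, 0, 0]
    - [61, 0, 0, 0, 0]

```text
t: 16.92
tcp_pos: [0.5757, 0.1114, 0.2093]
tool_rot: [0.996, -0.029, 0.05, 0.063]
force: [-0.7, -0.3, -0.0]
finger_gap: 0.61
```

```bash
python3 - <<'E'
from h import *
st()
p,s=wrist(); save(p,"w6"); pp(p,"clip","empty","pepper")
b=snapshot("top"); pp(b,"tray","clip","pepper","empty","paprika","parsley")
E
```

```text
t 16.92 tcp [0.5757 0.1114 0.2093] jaw 1.506 toolz [ 0.096 -0.128 -0.987] hold [0.5739 0.1138 0.2278] F [-0.7 -0.3 -0. ] gap 51.8 q [ 0.07  0.48  1.61 -0.16  0.97  1.79]
clip [([0.57, -0.091, 0.047], 0.96), ([0.573, -0.023, 0.045], 0.83)]
empty [([0.58, 0.105, 0.05], 0.9)]
pepper [([0.576, 0.041, 0.05], 0.92)]
tray [([0.514, -0.396, -0.001], 0.7)]
clip [([0.575, 0.04, 0.046], 0.86), ([0.576, -0.018, 0.049], 0.84), ([0.582, 0.11, 0.05], 0.72)]
pepper [([0.576, 0.042, 0.048], 0.87)]
empty [([0.561, -0.39, 0.023], 0.96), ([0.581, 0.109, 0.047], 0.66), ([0.584, 0.11, 0.05], 0.45)]
paprika [([0.686, 0.416, 0.001], 0.32)]
parsley [([0.686, 0.417, 0.002], 0.74), ([0.527, 0.396, 0.021], 0.7)]
```

Call:
jog_arm:
  commands:
    - [61, 0, 0, 4, 0]
    - [61, 0, 0, 4, 0]
    - [61, 0, 0, 0, 0]
    - [61, 0, 0, 0, 0]

```text
t: 17.8
tcp_pos: [0.5738, 0.1084, 0.2885]
tool_rot: [0.996, -0.032, 0.045, 0.063]
force: [0.5, -0.1, -0.2]
finger_gap: 0.607
```

Call:
jog_arm:
  commands:
    - [61, 4, 0, 0, 0]
    - [61, 4, 0, 0, 0]
    - [61, 4, 0, 0, 0]
    - [61, 0, 0, 0, 0]
    - [61, 0, 0, 0, 0]

```text
t: 18.22
tcp_pos: [0.6915, 0.1079, 0.2827]
tool_rot: [0.997, -0.031, 0.039, 0.064]
force: [0.1, 0.4, -0.4]
finger_gap: 0.604
```

Call:
jog_arm:
  commands:
    - [61, -1.5, 0, 0, 0]
    - [61, -1.5, 0, 0, 0]
    - [61, -1.5, 0, 0, 0]
    - [61, -1.5, 0, 0, 0]
    - [61, -1.5, 0, 0, 0]
    - [61, -1.5, 0, 0, 0]
    - [61, -1.5, 0, 0, 0]
    - [61, -1.5, 0, 0, 0]

```text
t: 18.88
tcp_pos: [0.5587, 0.1064, 0.2733]
tool_rot: [0.997, -0.032, 0.032, 0.064]
force: [-0.4, -0.6, 0.1]
finger_gap: 0.611
```

Call:
jog_arm:
  commands:
    - [61, 0, 0, -4, 0]
    - [61, 0, 0, -4, 0]
    - [61, 0, 0, 0, 0]
    - [61, 0, 0, 0, 0]

```text
t: 19.22
tcp_pos: [0.5502, 0.107, 0.194]
tool_rot: [0.997, -0.031, 0.032, 0.064]
force: [0.0, -0.9, 0.1]
finger_gap: 0.613
```

```bash
python3 - <<'E'
from h import *
st()
E
```

```text
t 19.22 tcp [0.5502 0.107  0.194 ] jaw 1.505 toolz [ 0.059 -0.13  -0.99 ] hold [0.5491 0.1095 0.2125] F [ 0.  -0.9  0.1] gap 52.1 q [ 0.06  0.48  1.66 -0.16  0.96  1.79]
```

Call:
jog_arm:
  commands:
    - [61, 0, 0, 1, 0.12]
    - [61, 0, 0, 1, 0.12]
    - [61, 0, 0, 1, 0.12]
    - [61, 0, 0, 1, 0.12]
    - [61, 0, 0, 1, 0.12]
    - [61, 0, 0, 1, 0.12]
    - [61, 0, 0, 0, 0.12]
    - [61, 0, 0, 0, 0.12]

```text
t: 19.88
tcp_pos: [0.5516, 0.1081, 0.2704]
tool_rot: [0.889, 0.45, 0.065, 0.046]
force: [-1.1, -0.5, -0.0]
finger_gap: 0.612
```

Call:
jog_arm:
  commands:
    - [61, 4, 0, 0, 0.1]
    - [61, 4, 0, 0, 0.1]
    - [61, 4, 0, 0, 0]
    - [61, 0, 0, 0, 0]
    - [61, -4, 0, 0, 0]
    - [61, -4, 0, 0, 0]
    - [61, -4, 0, 0, 0]
    - [61, 0, 0, 0, 0]

```text
t: 20.55
tcp_pos: [0.5487, 0.1066, 0.2824]
tool_rot: [0.836, 0.543, 0.072, 0.041]
force: [-1.6, 0.4, -1.4]
finger_gap: 0.609
```

Call:
jog_arm:
  commands:
    - [61, 1.5, 0, 0, 0]
    - [61, 1.5, 0, 0, 0]
    - [61, 1.5, 0, 0, 0]
    - [61, 1.5, 0, 0, 0]
    - [61, 1.5, 0, 0, 0]
    - [61, 1.5, 0, 0, 0]
    - [61, 1.5, 0, 0, 0]
    - [61, 1.5, 0, 0, 0]

```text
t: 21.22
tcp_pos: [0.6797, 0.1073, 0.2994]
tool_rot: [0.834, 0.543, 0.081, 0.048]
force: [-0.1, -0.5, 0.2]
finger_gap: 0.612
```

Call:
jog_arm:
  commands:
    - [61, -1.5, 0, 0, 0]
    - [61, -1.5, 0, 0, 0]
    - [61, -1.5, 0, 0, 0]
    - [61, -1.5, 0, 0, 0]
    - [61, -1.5, 0, 0, 0]
    - [61, -1.5, 0, 0, 0]
    - [61, -1.5, 0, 0, 0]
    - [61, -1.5, 0, 0, 0]

```text
t: 21.88
tcp_pos: [0.5706, 0.106, 0.3104]
tool_rot: [0.833, 0.542, 0.092, 0.055]
force: [-0.5, 0.4, 0.2]
finger_gap: 0.613
```

```bash
python3 - <<'E'
from h import *
st()
E
```

```text
t 21.88 tcp [0.5706 0.106  0.3104] jaw -0.426 toolz [ 0.214  0.008 -0.977] hold [0.5666 0.1059 0.3286] F [-0.5  0.4  0.2] gap 52.1 q [-0.01  0.3   1.61  0.01  1.02  0.4 ]
```

Call:
jog_arm:
  commands:
    - [61, 0, 0, 0, 0]
    - [61, 0, 0, 0, 0]
    - [61, 0, 0, 0, 0]
    - [61, 0, 0, 0, 0]
    - [61, 0, 0, 0, 0]
    - [61, 0, 0, 0, 0]
    - [61, 0, 0, 0, 0]
    - [61, 0, 0, 0, 0]

```text
t: 22.55
tcp_pos: [0.5735, 0.1061, 0.3151]
tool_rot: [0.833, 0.542, 0.096, 0.058]
force: [-0.3, 0.3, -0.6]
finger_gap: 0.612
```

Call:
jog_arm:
  commands:
    - [61, 0, 0, -4, 0]
    - [61, 0, 0, -4, 0]
    - [61, 0, 0, -4, 0]
    - [61, 0, 0, 0, 0]

```text
t: 22.88
tcp_pos: [0.5779, 0.106, 0.1961]
tool_rot: [0.832, 0.542, 0.102, 0.061]
force: [-1.2, 0.3, -0.9]
finger_gap: 0.607
```

Call:
jog_arm:
  commands:
    - [61, 0, 0, 1.5, 0]
    - [61, 0, 0, 1.5, 0]
    - [61, 0, 0, 1.5, 0]
    - [61, 0, 0, 1.5, 0]
    - [61, 0, 0, 1.5, 0]
    - [61, 0, 0, 1.5, 0]
    - [61, 0, 0, 1.5, 0]
    - [61, 0, 0, 1.5, 0]

```text
t: 23.55
tcp_pos: [0.5773, 0.1059, 0.3259]
tool_rot: [0.833, 0.542, 0.099, 0.06]
force: [1.2, 0.7, -0.4]
finger_gap: 0.611
```

```bash
python3 - <<'E'
from h import *
st()
E
```

```text
t 23.55 tcp [0.5773 0.1059 0.3259] jaw -0.428 toolz [ 0.23   0.008 -0.973] hold [0.573  0.1057 0.3441] F [ 1.2  0.7 -0.4] gap 51.9 q [-0.01  0.29  1.58  0.01  1.04  0.4 ]
```

```bash
python3 - <<'E'
from h import *
for i in range(6):
    s=manip.sense(); z=R.from_quat(s["tool_rot"]).as_matrix()[:,2]
    print(s["tcp_pos"].round(4),z.round(4),s["q"].round(4),s["qd"].round(3)); snapshot("top")
E
```

```text
[0.5773 0.1059 0.3259] [ 0.2295  0.0077 -0.9733] [-0.0146  0.2868  1.5804  0.0128  1.043   0.3972] [-0.001 -0.221 -0.305 -0.004  0.492  0.007]
[0.5798 0.1059 0.3303] [ 0.2381  0.0077 -0.9712] [-0.0144  0.283   1.5748  0.0128  1.0435  0.3973] [ 0.     0.015  0.009  0.003 -0.105 -0.003]
[0.5795 0.1059 0.3286] [ 0.2373  0.0077 -0.9714] [-0.0145  0.2846  1.5773  0.0129  1.0403  0.3972] [-0.003  0.039  0.068 -0.001 -0.03  -0.001]
[0.5782 0.1059 0.3263] [ 0.233   0.0077 -0.9724] [-0.0146  0.2865  1.5805  0.0128  1.0396  0.3972] [-0.003  0.034  0.058 -0.002 -0.005 -0.   ]
[0.5771 0.1059 0.3244] [ 0.2294  0.0077 -0.9733] [-0.0146  0.288   1.5829  0.0128  1.0394  0.3971] [ 0.     0.029  0.038  0.002 -0.002  0.001]
[0.5765 0.1059 0.3231] [ 0.2269  0.0077 -0.9739] [-0.0147  0.2893  1.5844  0.0128  1.0392  0.3972] [-0.001  0.02   0.022 -0.    -0.004  0.001]
```

```bash
cat >> h.py <<'E'
def settle(n=4):
    p=snapshot("top")
    for i in range(n): models.find_in(p,"pepper")
    st()
E
cat > s.py <<'E'
from h import *
settle()
E
python3 s.py
```

```text
t 24.1 tcp [0.5765 0.1058 0.3218] jaw -0.427 toolz [ 0.225  0.008 -0.974] hold [0.5723 0.1057 0.3401] F [ 0.7 -0.3 -0.3] gap 51.9 q [-0.01  0.29  1.58  0.01  1.04  0.4 ]
```

Call:
jog_arm:
  commands:
    - [61, 0, 0, -0.8, 0]
    - [61, 0, 0, -1.5, 0]
    - [61, 0, 0, -2, 0]
    - [61, 0, 0, -2, 0]
    - [61, 0, 0, -2, 0]
    - [61, 0, 0, -1.5, 0]
    - [61, 0, 0, -0.8, 0]
    - [61, 0, 0, -0.2, 0]

```text
t: 24.77
tcp_pos: [0.5755, 0.1058, 0.2055]
tool_rot: [0.833, 0.542, 0.096, 0.058]
force: [0.1, 0.3, 0.2]
finger_gap: 0.609
```

```bash
python3 s.py
```

```text
t 25.02 tcp [0.5778 0.1058 0.2091] jaw -0.428 toolz [ 0.23   0.008 -0.973] hold [0.5735 0.1057 0.2273] F [ 0.3  0.3 -0.4] gap 52.0 q [-0.01  0.43  1.73  0.02  0.75  0.39]
```

Call:
jog_arm:
  commands:
    - [61, 0, 0, 4.1, 0]
    - [61, 0, 0, 4.1, 0]

```text
t: 25.18
tcp_pos: [0.5725, 0.1057, 0.2845]
tool_rot: [0.834, 0.542, 0.091, 0.055]
force: [0.9, -0.5, 0.9]
finger_gap: 0.612
```

```bash
python3 s.py
```

```text
t 25.43 tcp [0.5727 0.1057 0.2848] jaw -0.427 toolz [ 0.215  0.008 -0.977] hold [0.5687 0.1056 0.3031] F [-2.   0.9 -0.8] gap 51.6 q [-0.01  0.33  1.64  0.01  0.96  0.4 ]
```

Call:
jog_arm:
  commands:
    - [61, 0, 0, 4.1, 0]
    - [61, 0, 0, 4.1, 0]
    - [61, 0, 0, 4.1, 0]

```text
t: 25.68
tcp_pos: [0.5624, 0.1055, 0.3948]
tool_rot: [0.835, 0.543, 0.078, 0.046]
force: [0.9, 0.2, 0.3]
finger_gap: 0.613
```

```bash
python3 s.py
```

```text
t 25.93 tcp [0.5636 0.1056 0.3953] jaw -0.425 toolz [ 0.185  0.008 -0.983] hold [0.5602 0.1054 0.4136] F [-0.4 -0.4 -0.8] gap 51.8 q [-0.02  0.23  1.46  0.01  1.26  0.4 ]
```

Call:
jog_arm:
  commands:
    - [61, -4, 0, 0, 0]
    - [61, -4, 0, 0, 0]
    - [61, -4, 0, 0, 0]

```text
t: 26.18
tcp_pos: [0.4447, 0.1043, 0.3854]
tool_rot: [0.836, 0.542, 0.075, 0.044]
force: [0.3, -0.6, 1.3]
finger_gap: 0.607
```

```bash
python3 s.py
```

```text
t 26.43 tcp [0.4467 0.1045 0.3877] jaw -0.426 toolz [ 0.177  0.008 -0.984] hold [0.4434 0.1043 0.4061] F [ 0.4 -0.3 -0.7] gap 51.3 q [-0.02  0.05  1.7   0.01  1.21  0.39]
```

Call:
jog_arm:
  commands:
    - [61, 4, 0, 0, 0]
    - [61, 4, 0, 0, 0]
    - [61, 4, 0, 0, 0]

```text
t: 26.68
tcp_pos: [0.5649, 0.1052, 0.3856]
tool_rot: [0.836, 0.543, 0.074, 0.043]
force: [-0.0, 1.4, 0.3]
finger_gap: 0.612
```

```bash
python3 s.py
```

```text
t 26.93 tcp [0.5634 0.105  0.3847] jaw -0.425 toolz [ 0.168  0.008 -0.986] hold [0.5603 0.1049 0.4032] F [-0.6 -0.  -0.4] gap 51.8 q [-0.02  0.24  1.47  0.01  1.26  0.4 ]
```

The tilt comes from servo lag being locked in on each row. Fast lifts that stop abruptly and then settle take it out, so I'll do a few cycles.

Call:
jog_arm:
  commands:
    - [61, 0, 0, -1, 0]
    - [61, 0, 0, -2.5, 0]
    - [61, 0, 0, -3.5, 0]
    - [61, 0, 0, -4, 0]
    - [61, 0, 0, -3.5, 0]
    - [61, 0, 0, -2.5, 0]
    - [61, 0, 0, -1.2, 0]
    - [61, 0, 0, -0.3, 0]

```text
t: 27.6
tcp_pos: [0.5567, 0.106, 0.1967]
tool_rot: [0.835, 0.543, 0.078, 0.046]
force: [0.2, 0.2, -0.5]
finger_gap: 0.611
```

```bash
python3 s.py
```

```text
t 27.85 tcp [0.561  0.1059 0.2013] jaw -0.425 toolz [ 0.19   0.008 -0.982] hold [0.5575 0.1058 0.2197] F [-0.2 -0.5  0.3] gap 52.0 q [-0.01  0.43  1.74  0.02  0.78  0.39]
```

Call:
jog_arm:
  commands:
    - [61, 0, 0, 4.1, 0]
    - [61, 0, 0, 4.1, 0]
    - [61, 0, 0, 4.1, 0]
    - [61, 0, 0, 4.1, 0]
    - [61, 0, 0, 4.1, 0]

```text
t: 28.27
tcp_pos: [0.5554, 0.1058, 0.4057]
tool_rot: [0.835, 0.543, 0.077, 0.045]
force: [1.4, -0.0, 0.7]
finger_gap: 0.611
```

```bash
python3 s.py
```

```text
t 28.52 tcp [0.5551 0.1058 0.4026] jaw -0.424 toolz [ 0.177  0.008 -0.984] hold [0.5518 0.1056 0.421 ] F [1.1 0.  0.2] gap 51.5 q [-0.02  0.21  1.46  0.01  1.29  0.4 ]
```

Call:
jog_arm:
  commands:
    - [61, 0, 0, -1, 0]
    - [61, 0, 0, -2.5, 0]
    - [61, 0, 0, -3.5, 0]
    - [61, 0, 0, -4, 0]
    - [61, 0, 0, -3.5, 0]
    - [61, 0, 0, -2.5, 0]
    - [61, 0, 0, -1.2, 0]
    - [61, 0, 0, -0.3, 0]

```text
t: 29.18
tcp_pos: [0.5443, 0.1057, 0.1981]
tool_rot: [0.836, 0.543, 0.069, 0.04]
force: [-0.3, 0.9, 0.9]
finger_gap: 0.613
```

```bash
python3 s.py
```

```text
t 29.43 tcp [0.5492 0.1057 0.2043] jaw -0.424 toolz [ 0.172  0.008 -0.985] hold [0.546  0.1056 0.2227] F [ 0.8 -0.  -0.8] gap 52.2 q [-0.02  0.42  1.76  0.01  0.8   0.39]
```

Call:
jog_arm:
  commands:
    - [61, 0, 0, 4.1, 0]
    - [61, 0, 0, 4.1, 0]
    - [61, 0, 0, 4.1, 0]
    - [61, 0, 0, 4.1, 0]
    - [61, 0, 0, 4.1, 0]

```text
t: 29.85
tcp_pos: [0.5439, 0.1056, 0.4094]
tool_rot: [0.836, 0.543, 0.07, 0.041]
force: [1.1, 0.4, 0.3]
finger_gap: 0.61
```

```bash
python3 s.py
```

```text
t 30.1 tcp [0.5437 0.1056 0.4064] jaw -0.424 toolz [ 0.16   0.008 -0.987] hold [0.5407 0.1055 0.4248] F [ 0.3 -0.2 -0.9] gap 52.0 q [-0.02  0.2   1.47  0.01  1.31  0.4 ]
```

Call:
jog_arm:
  commands:
    - [61, 0, 0, -1, 0]
    - [61, 0, 0, -2.5, 0]
    - [61, 0, 0, -4, 0]
    - [61, 0, 0, -4, 0]
    - [61, 0, 0, -4, 0]
    - [61, 0, 0, -3, 0]
    - [61, 0, 0, -1.5, 0]
    - [61, 0, 0, -0.5, 0]

```text
t: 30.77
tcp_pos: [0.5334, 0.1056, 0.1835]
tool_rot: [0.836, 0.543, 0.064, 0.037]
force: [0.3, -0.7, 0.0]
finger_gap: 0.606
```

```bash
python3 s.py
```

```text
t 31.02 tcp [0.5387 0.1057 0.1899] jaw -0.424 toolz [ 0.16   0.008 -0.987] hold [0.5357 0.1055 0.2084] F [ 0.4 -0.6  0.7] gap 52.2 q [-0.02  0.43  1.79  0.02  0.77  0.39]
```

Call:
jog_arm:
  commands:
    - [61, 0, 0, 4.1, 0]
    - [61, 0, 0, 4.1, 0]
    - [61, 0, 0, 4.1, 0]

```text
t: 31.27
tcp_pos: [0.5339, 0.1055, 0.3096]
tool_rot: [0.837, 0.543, 0.063, 0.036]
force: [0.9, 0.3, -0.3]
finger_gap: 0.611
```

```bash
python3 s.py
```

```text
t 31.52 tcp [0.5344 0.1055 0.3089] jaw -0.424 toolz [ 0.147  0.008 -0.989] hold [0.5317 0.1054 0.3274] F [-0.4  0.2  0.5] gap 52.1 q [-0.02  0.27  1.64  0.01  1.08  0.4 ]
```

Call:
jog_arm:
  commands:
    - [61, 0, 0, 4.1, 0]
    - [61, 0, 0, 4.1, 0]
    - [61, 0, 0, 4.1, 0]

```text
t: 31.77
tcp_pos: [0.5238, 0.1054, 0.4192]
tool_rot: [0.838, 0.543, 0.049, 0.026]
force: [1.6, -0.3, -1.0]
finger_gap: 0.612
```

```bash
python3 s.py
```

```text
t 32.02 tcp [0.5251 0.1054 0.4192] jaw -0.422 toolz [ 0.115  0.009 -0.993] hold [0.5229 0.1053 0.4378] F [-0.4 -0.8 -0.4] gap 51.5 q [-0.02  0.18  1.45  0.01  1.39  0.4 ]
```

Call:
jog_arm:
  commands:
    - [61, 0, 0, -1, 0]
    - [61, 0, 0, -3, 0]
    - [61, 0, 0, -4.1, 0]
    - [61, 0, 0, -4.1, 0]
    - [61, 0, 0, -4.1, 0]
    - [61, 0, 0, -4.1, 0]
    - [61, 0, 0, -3, 0]
    - [61, 0, 0, -1, 0]

```text
t: 32.68
tcp_pos: [0.5121, 0.1054, 0.1582]
tool_rot: [0.838, 0.543, 0.041, 0.021]
force: [0.1, -0.3, -0.8]
finger_gap: 0.611
```

```bash
python3 s.py
```

```text
t 32.93 tcp [0.5183 0.1054 0.1651] jaw -0.422 toolz [ 0.107  0.009 -0.994] hold [0.5163 0.1053 0.1837] F [0.8 0.9 0.1] gap 52.1 q [-0.02  0.46  1.82  0.02  0.76  0.39]
```

Call:
jog_arm:
  commands:
    - [61, 0, 0, 4.1, 0]
    - [61, 0, 0, 4.1, 0]
    - [61, 0, 0, 4.1, 0]

```text
t: 33.18
tcp_pos: [0.513, 0.1053, 0.2847]
tool_rot: [0.838, 0.543, 0.039, 0.02]
force: [1.5, -0.0, -0.8]
finger_gap: 0.606
```

```bash
python3 s.py
```

```text
t 33.43 tcp [0.5137 0.1053 0.2843] jaw -0.422 toolz [ 0.092  0.009 -0.996] hold [0.512  0.1051 0.3029] F [-0.9  0.7 -0.1] gap 51.9 q [-0.02  0.29  1.68  0.01  1.08  0.4 ]
```

Call:
jog_arm:
  commands:
    - [61, 0, 0, 4.1, 0]
    - [61, 0, 0, 4.1, 0]
    - [61, 0, 0, 4.1, 0]

```text
t: 33.68
tcp_pos: [0.5033, 0.1052, 0.396]
tool_rot: [0.839, 0.543, 0.027, 0.012]
force: [1.3, 0.1, 0.1]
finger_gap: 0.61
```

```bash
python3 s.py
```

```text
t 33.93 tcp [0.5045 0.1052 0.3958] jaw -0.422 toolz [ 0.062  0.009 -0.998] hold [0.5034 0.105  0.4145] F [ 0.1 -0.1  0.5] gap 52.0 q [-0.02  0.19  1.5   0.01  1.39  0.4 ]
```

Call:
jog_arm:
  commands:
    - [61, 0, 0, -1, 0]
    - [61, 0, 0, -3, 0]
    - [61, 0, 0, -4.1, 0]
    - [61, 0, 0, -4.1, 0]
    - [61, 0, 0, -4.1, 0]
    - [61, 0, 0, -4.1, 0]
    - [61, 0, 0, -3, 0]
    - [61, 0, 0, -1, 0]

```text
t: 34.6
tcp_pos: [0.4918, 0.1052, 0.1355]
tool_rot: [0.839, 0.543, 0.019, 0.007]
force: [-0.5, 0.8, -0.2]
finger_gap: 0.61
```

```bash
python3 s.py
```

```text
t 34.85 tcp [0.4978 0.1052 0.142 ] jaw -0.422 toolz [ 0.054  0.009 -0.998] hold [0.4968 0.105  0.1606] F [ 1.3 -0.   0.6] gap 51.9 q [-0.02  0.49  1.85  0.02  0.75  0.39]
```

Call:
jog_arm:
  commands:
    - [61, 0, 0, 4.1, 0]
    - [61, 0, 0, 4.1, 0]
    - [61, 0, 0, 4.1, 0]

```text
t: 35.1
tcp_pos: [0.4924, 0.105, 0.2613]
tool_rot: [0.839, 0.543, 0.017, 0.005]
force: [0.6, -0.2, -0.3]
finger_gap: 0.61
```

```bash
python3 s.py
```

```text
t 35.35 tcp [0.4931 0.1051 0.2609] jaw -0.422 toolz [ 0.039  0.01  -0.999] hold [0.4924 0.1049 0.2796] F [ 0.4 -1.   0. ] gap 51.7 q [-0.02  0.31  1.72  0.01  1.07  0.4 ]
```

Call:
jog_arm:
  commands:
    - [61, 0, 0, 4.1, 0]
    - [61, 0, 0, 4.1, 0]
    - [61, 0, 0, 4.1, 0]

```text
t: 35.6
tcp_pos: [0.4829, 0.1049, 0.3738]
tool_rot: [0.84, 0.543, 0.005, -0.003]
force: [2.1, 0.7, -0.3]
finger_gap: 0.609
```

```bash
python3 s.py
```

```text
t 35.85 tcp [0.4841 0.1049 0.3735] jaw -0.422 toolz [ 0.01  0.01 -1.  ] hold [0.4839 0.1048 0.3922] F [-0.4  0.4  0.1] gap 52.1 q [-0.02  0.19  1.55  0.01  1.39  0.4 ]
```

Call:
jog_arm:
  commands:
    - [61, 0, 0, 0, -0.12]
    - [61, 0, 0, 0, -0.12]
    - [61, 0, 0, 0, -0.12]
    - [61, 0, 0, 0, -0.12]
    - [61, 0, 0, 0, -0.12]
    - [61, 0, 0, 0, -0.12]
    - [61, 0, 0, 0, -0.12]
    - [61, 0, 0, 0, -0.12]

```text
t: 36.52
tcp_pos: [0.472, 0.1049, 0.3511]
tool_rot: [0.997, 0.075, -0.013, -0.009]
force: [-0.2, -0.3, 0.3]
finger_gap: 0.609
```

Call:
jog_arm:
  commands:
    - [61, 0, 0, 0, -0.12]
    - [61, 0, 0, 0, -0.08]
    - [61, 0, 0, 0, -0.03]

```text
t: 36.77
tcp_pos: [0.467, 0.1049, 0.3423]
tool_rot: [0.999, -0.047, -0.022, -0.011]
force: [0.1, 0.0, 0.3]
finger_gap: 0.611
```

```bash
python3 s.py
```

```text
t 37.02 tcp [0.4682 0.1049 0.344 ] jaw 1.481 toolz [-0.039  0.023 -0.999] hold [0.4689 0.1045 0.3627] F [ 0.5 -0.1 -0.1] gap 51.9 q [-0.03  0.22  1.61  0.02  1.36  1.63]
```

Call:
jog_arm:
  commands:
    - [61, 1, 0, -1, 0.03]
    - [61, 2, 0, -3, 0.03]
    - [61, 2.5, 0, -4, 0]
    - [61, 2.5, 0, -4, 0]
    - [61, 1.5, 0, -4, 0]
    - [61, 0.8, 0, -4, 0]
    - [61, 0, 0, -3, 0]
    - [61, 0, 0, -1, 0]

```text
t: 37.68
tcp_pos: [0.5739, 0.1052, 0.1085]
tool_rot: [1.0, -0.009, -0.01, -0.01]
force: [-0.7, 0.2, 0.2]
finger_gap: 0.608
```

```bash
python3 - <<'E'
from h import *
settle()
p,s=wrist(); save(p,"w7"); pp(p,"clip","empty","pepper")
E
```

```text
t 37.93 tcp [0.5772 0.1054 0.1148] jaw 1.552 toolz [-0.009  0.02  -1.   ] hold [0.5774 0.105  0.1335] F [0.9 0.5 0.8] gap 51.8 q [-0.02  0.63  1.63  0.03  0.89  1.55]
clip [([0.574, -0.026, 0.046], 0.88)]
empty [([0.581, 0.108, 0.049], 0.67)]
pepper [([0.573, 0.039, 0.048], 0.64)]
```

View pics/w7.png

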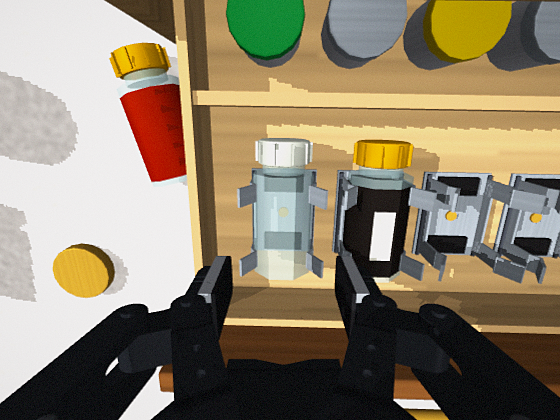

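Jaws centred over clip-1's empty (283,215); descending.

Call:
jog_arm:
  commands:
    - [61, 0, 0.1, -0.8, 0]
    - [61, 0, 0.1, -1.6, 0]
    - [61, 0, 0, -2, 0]
    - [61, 0, 0, -2, 0]
    - [61, 0, 0, -1.4, 0]
    - [61, 0, 0, -0.4, 0]

```text
t: 38.63
tcp_pos: [0.5819, 0.1079, 0.0367]
tool_rot: [1.0, -0.009, 0.004, -0.01]
force: [0.1, 0.3, 0.0]
finger_gap: 0.607
```

```bash
python3 s.py
```

```text
t 38.88 tcp [0.5838 0.1079 0.0394] jaw 1.553 toolz [ 0.014  0.02  -1.   ] hold [0.5836 0.1075 0.0581] F [-0.   0.4 -0.2] gap 51.9 q [-0.02  0.75  1.66  0.03  0.72  1.55]
```

Call:
jog_arm:
  commands:
    - [61, -0.7, 0, -0.8, 0]

```text
t: 38.97
tcp_pos: [0.5804, 0.1078, 0.0338]
tool_rot: [1.0, -0.009, 0.011, -0.01]
force: [0.8, -0.3, 0.1]
finger_gap: 0.612
```

```bash
python3 s.py
```

```text
t 39.22 tcp [0.5776 0.1079 0.0322] jaw 1.553 toolz [ 0.015  0.02  -1.   ] hold [0.5773 0.1075 0.0509] F [-0.  -0.5  0.4] gap 52.4 q [-0.02  0.76  1.68  0.03  0.69  1.55]
```

Call:
jog_arm:
  commands:
    - [0, 0, 0, 0, 0]
    - [0, 0, 0, 0, 0]
    - [0, 0, 0, 0, 0]
    - [0, 0, 0, 0, 0]

```text
t: 39.55
tcp_pos: [0.5785, 0.1078, 0.0332]
tool_rot: [1.0, -0.009, 0.008, -0.01]
force: [0.1, -0.6, -2.1]
finger_gap: 0.456
```

```bash
python3 s.py
```

```text
t 39.8 tcp [0.5785 0.1078 0.0332] jaw 1.552 toolz [ 0.017  0.02  -1.   ] hold [0.5782 0.1074 0.0519] F [ 0.2 -0.3 -1.4] gap 38.8 q [-0.02  0.76  1.68  0.03  0.69  1.55]
```

Call:
jog_arm:
  commands:
    - [0, 0, 0, 0.6, 0]
    - [0, 0, 0, 1.5, 0]
    - [0, 0, 0, 3, 0]
    - [0, 0, 0, 4, 0]
    - [0, 0, -1, 4, 0]
    - [0, -0.4, -2, 2.5, 0]
    - [0, -0.8, -3.3, 0.5, 0.01]
    - [0, -0.9, -3.5, 0.3, 0.01]

```text
t: 40.47
tcp_pos: [0.5554, 0.013, 0.2041]
tool_rot: [1.0, 0.006, 0.007, -0.01]
force: [0.9, -0.3, -0.8]
finger_gap: 0.456
```

Call:
jog_arm:
  commands:
    - [0, -0.9, -3.6, 0.3, 0.01]
    - [0, -0.9, -3.6, 0.3, 0.01]
    - [0, -0.9, -3.6, 0.3, 0.01]
    - [0, -0.9, -3.6, 0.3, 0.01]
    - [0, -0.9, -3.6, 0.3, 0.01]
    - [0, -0.9, -3.6, 0.3, 0.01]
    - [0, -0.9, -3.6, 0.3, 0.01]
    - [0, -0.9, -3.6, 0.3, 0.01]

```text
t: 41.13
tcp_pos: [0.4793, -0.2859, 0.2379]
tool_rot: [0.999, 0.052, 0.013, -0.008]
force: [1.9, -0.2, -0.6]
finger_gap: 0.455
```

Call:
jog_arm:
  commands:
    - [0, -0.9, -3.6, 0.2, 0]
    - [0, -0.9, -3.2, 0.2, 0]
    - [0, -0.5, -2, 0, 0]
    - [0, -0.3, -1, 0, 0]

```text
t: 41.47
tcp_pos: [0.4496, -0.3953, 0.2457]
tool_rot: [0.999, 0.05, 0.015, -0.004]
force: [0.5, -0.3, -1.2]
finger_gap: 0.454
```

```bash
python3 s.py
```

```text
t 41.72 tcp [ 0.4507 -0.39    0.2449] jaw -1.468 toolz [ 0.028  0.013 -1.   ] hold [ 0.4501 -0.3903  0.2636] F [ 0.1  0.5 -1.1] gap 38.6 q [-0.92  0.47  1.5   0.03  1.16  0.54]
```

Call:
jog_arm:
  commands:
    - [0, 0, -0.2, -1, 0.01]
    - [0, -0.1, -0.2, -2.5, 0.01]
    - [0, -0.1, -0.2, -3.5, 0]
    - [0, 0, -0.2, -3.7, 0]
    - [0, 0, -0.2, -3.5, 0]
    - [0, 0, -0.2, -2.7, 0]
    - [0, 0, 0, -1.5, 0]
    - [0, 0, 0, -0.5, 0]

```text
t: 42.38
tcp_pos: [0.4545, -0.3892, 0.0498]
tool_rot: [0.997, 0.073, 0.017, -0.004]
force: [-0.0, -0.2, -1.0]
finger_gap: 0.456
```

```bash
python3 - <<'E'
from h import *
settle()
b=snapshot("top"); pp(b,"tray","empty")
E
```

```text
t 42.63 tcp [ 0.4564 -0.3932  0.0547] jaw -1.427 toolz [ 0.039  0.003 -0.999] hold [ 0.4557 -0.3932  0.0734] F [ 0.4  0.2 -0.5] gap 38.4 q [-0.91  0.73  1.64  0.05  0.75  0.48]
tray [([0.513, -0.395, 0.0], 0.56)]
empty [([0.56, -0.388, 0.029], 0.61), ([0.575, 0.04, 0.05], 0.41)]
```

Call:
jog_arm:
  commands:
    - [0, -0.3, -0.4, -1, 0]
    - [0, -0.2, -0.4, -1.5, 0]
    - [0, -0.1, -0.2, -1.2, 0]
    - [0, 0, 0, -0.4, 0]

```text
t: 43.12
tcp_pos: [0.4517, -0.4076, 0.0164]
tool_rot: [0.997, 0.072, 0.023, 0.005]
force: [0.0, 0.3, 0.1]
finger_gap: 0.456
```

```bash
python3 s.py
```

```text
t 43.37 tcp [ 0.4526 -0.4074  0.0181] jaw -1.426 toolz [ 0.047 -0.007 -0.999] hold [ 0.4517 -0.4072  0.0367] F [-0.1 -0.3 -0.5] gap 39.0 q [-0.93  0.79  1.64  0.05  0.67  0.45]
```

Call:
jog_arm:
  commands:
    - [0, 0, 0, -0.6, 0]

```text
t: 43.45
tcp_pos: [0.4534, -0.4082, 0.0133]
tool_rot: [0.997, 0.072, 0.024, 0.007]
force: [0.3, -0.8, -0.2]
finger_gap: 0.451
```

```bash
python3 s.py
```

```text
t 43.7 tcp [ 0.4527 -0.4073  0.0121] jaw -1.426 toolz [ 0.047 -0.007 -0.999] hold [ 0.4518 -0.4071  0.0308] F [-0.5  0.3 -0.5] gap 38.6 q [-0.93  0.8   1.64  0.05  0.66  0.45]
```

Call:
jog_arm:
  commands:
    - [30, 0, 0, 0, 0]
    - [65, 0, 0, 0, 0]
    - [65, 0, 0, 0, 0]
    - [65, 0, 0, 1, 0]
    - [65, 0, 0, 2.5, 0]
    - [65, 0, 0, 4, 0]
    - [61, 0, 0, 4, 0]
    - [61, 0, 0, 4, 0]

```text
t: 44.37
tcp_pos: [0.448, -0.4014, 0.1658]
tool_rot: [0.997, 0.072, 0.018, -0.003]
force: [1.1, -0.7, -0.2]
finger_gap: 0.609
```

Call:
jog_arm:
  commands:
    - [61, 0, 0, 4, 0]
    - [61, 0, 0, 4, 0]
    - [61, 0.3, 1.5, 3, 0]
    - [61, 0.6, 3, 1, 0.02]
    - [61, 0.8, 3.8, 0.3, 0.03]
    - [61, 0.8, 3.8, 0.3, 0.03]
    - [61, 0.8, 3.8, 0.3, 0.03]
    - [61, 0.8, 3.8, 0.3, 0.03]

```text
t: 45.03
tcp_pos: [0.4908, -0.2095, 0.3253]
tool_rot: [0.99, 0.138, 0.03, 0.012]
force: [0.5, -0.3, -0.0]
finger_gap: 0.612
```

```bash
python3 - <<'E'
from h import *
settle(2)
b=snapshot("scene"); save(b,"s1")
pp(b,"tray","empty","paprika","parsley","clip","turmeric","spare_lid")
b=snapshot("top"); save(b,"t1",(120,150,480,330),2)
pp(b,"tray","empty","paprika","parsley","clip","pepper")
E
```

```text
t 45.18 tcp [ 0.4911 -0.2082  0.3252] jaw -1.291 toolz [ 0.062 -0.015 -0.998] hold [ 0.4899 -0.2079  0.3439] F [-1.5 -0.1 -0.1] gap 52.0 q [-0.62  0.27  1.58  0.03  1.23  0.66]
tray [([0.506, -0.396, 0.001], 0.91)]
empty [([0.56, -0.39, 0.024], 0.91), ([0.454, -0.413, 0.028], 0.9)]
paprika [([0.642, 0.197, 0.02], 0.55)]
parsley [([0.534, 0.396, 0.016], 0.94)]
clip [([0.581, 0.041, 0.05], 0.94), ([0.568, -0.088, 0.052], 0.91), ([0.574, -0.029, 0.052], 0.79)]
turmeric [([0.269, -0.328, -0.003], 0.68), ([0.568, -0.089, 0.054], 0.6)]
spare_lid [([0.518, 0.296, -0.001], 0.81)]
tray []
empty [([0.576, 0.043, 0.046], 0.26)]
paprika [([0.64, 0.2, 0.021], 0.56), ([0.521, 0.292, -0.002], 0.36)]
parsley [([0.53, 0.392, 0.022], 0.64)]
clip [([0.571, -0.091, 0.048], 0.83), ([0.38, 0.05, 0.001], 0.75), ([0.578, -0.019, 0.053], 0.7)]
pepper [([0.574, 0.04, 0.048], 0.65)]
```

View pics/t1.png

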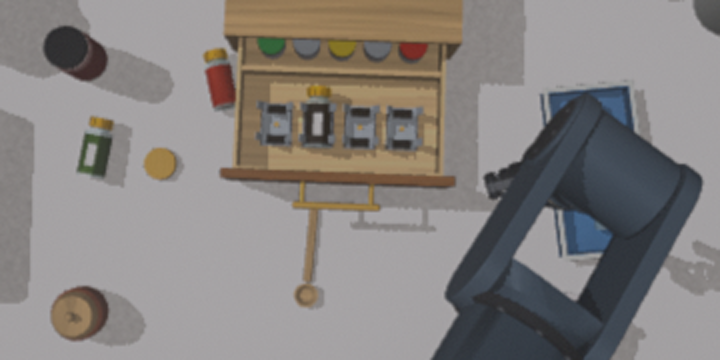

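Paprika was knocked. It now lies against the drawer's left wall: lid at (214,53), foot at (226,105) in the crop. Both empties are in the tray. I'll look at it from close by.

Call:
jog_arm:
  commands:
    - [61, 0.5, 2, 0, 0]
    - [61, 1, 3.8, 0, 0]
    - [61, 1, 3.9, 0, 0]
    - [61, 1, 3.9, 0, 0]
    - [61, 1, 3.9, 0, 0]
    - [61, 1, 3.9, 0, -0.01]
    - [61, 1, 3.9, 0, -0.02]
    - [61, 1, 3.9, 0, -0.02]

```text
t: 46.6
tcp_pos: [0.5675, 0.0826, 0.3242]
tool_rot: [0.994, 0.104, 0.03, 0.015]
force: [1.1, -0.8, 0.1]
finger_gap: 0.611
```

Call:
jog_arm:
  commands:
    - [61, 1, 3.9, -0.5, 0]
    - [61, 1, 3.9, -1, 0]
    - [61, 1, 2.5, -1.5, 0]
    - [61, 0.5, 1, -1.5, 0]
    - [61, 0, 0, -1, 0]
    - [61, 0, 0, -0.3, 0]

```text
t: 47.1
tcp_pos: [0.6043, 0.2098, 0.2663]
tool_rot: [0.993, 0.11, 0.034, 0.014]
force: [-0.6, -0.6, 0.3]
finger_gap: 0.608
```

```bash
python3 - <<'E'
from h import *
settle()
p,s=wrist(); save(p,"w8"); pp(p,"paprika","parsley","clip")
print(p["E"].round(4).tolist(),p["intrinsics"].tolist())
E
```

```text
t 47.35 tcp [0.6059 0.2079 0.2696] jaw -1.355 toolz [ 0.076 -0.019 -0.997] hold [0.6045 0.2082 0.2883] F [-0.5  0.1  0.2] gap 52.1 q [ 0.17  0.48  1.4  -0.03  1.19  1.54]
paprika [([0.64, 0.196, 0.017], 0.69)]
parsley [([0.534, 0.397, 0.022], 0.69), ([0.285, 0.408, 0.002], 0.57), ([0.642, 0.196, 0.016], 0.55)]
clip [([0.576, 0.107, 0.047], 0.71), ([0.576, -0.026, 0.047], 0.64)]
[[0.2142, -0.9534, -0.2125, 0.6681], [-0.9761, -0.2009, -0.0827, 0.2261], [0.0361, 0.2251, -0.9737, 0.4169], [0.0, 0.0, 0.0, 1.0]] [[306.0285206644292, 0.0, 283.212091353499], [0.0, 306.0285206644292, 211.27085014112635], [0.0, 0.0, 1.0]]
```

View pics/w8.png

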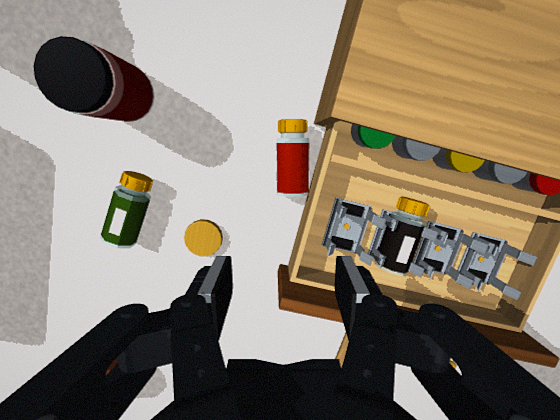

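Paprika lies along the view's vertical: lid (292,125), foot (292,193), right edge near column 309. The wall's outer top edge passes about (318,170).

```bash
python3 - <<'E'
from h import *
p,s=wrist(); E=p["E"]
hsv=cv2.cvtColor(p["image"],cv2.COLOR_RGB2HSV)
m=(((hsv[...,0]<6)|(hsv[...,0]>174))&(hsv[...,1]>180)&(hsv[...,2]>60)).astype(np.uint8); m[:, :270]=0; m[:,325:]=0; m[210:]=0
ys,xs=np.nonzero(m); print("red",xs.min(),xs.max(),ys.min(),ys.max())
g=p["image"].astype(int)
for r in (140,160,180): print(r,[tuple(g[r,c]) for c in range(304,332,2)])
for uv,z in (((277,170),.02),((309,170),.02),((292,193),.02),((292,145),.02),((335,128),.066),((305,235),.066),((318,180),.066)): print(uv,ray(p,uv,z,E).round(4))
E
```

```text
red 277 308 143 192
140 [(np.int64(146), np.int64(163), np.int64(162)), (np.int64(138), np.int64(148), np.int64(145)), (np.int64(118), np.int64(128), np.int64(128)), (np.int64(179), np.int64(172), np.int64(168)), (np.int64(177), np.int64(171), np.int64(162)), (np.int64(172), np.int64(166), np.int64(163)), (np.int64(179), np.int64(177), np.int64(169)), (np.int64(178), np.int64(175), np.int64(171)), (np.int64(179), np.int64(181), np.int64(180)), (np.int64(178), np.int64(172), np.int64(168)), (np.int64(126), np.int64(95), np.int64(54)), (np.int64(127), np.int64(101), np.int64(64)), (np.int64(109), np.int64(87), np.int64(55)), (np.int64(215), np.int64(183), np.int64(115))]
160 [(np.int64(103), np.int64(3), np.int64(0)), (np.int64(92), np.int64(8), np.int64(2)), (np.int64(80), np.int64(10), np.int64(0)), (np.int64(183), np.int64(184), np.int64(178)), (np.int64(170), np.int64(164), np.int64(162)), (np.int64(181), np.int64(176), np.int64(173)), (np.int64(176), np.int64(179), np.int64(172)), (np.int64(126), np.int64(95), np.int64(57)), (np.int64(124), np.int64(98), np.int64(60)), (np.int64(1
[... 395 characters left out ...]
188)), (np.int64(82), np.int64(65), np.int64(43)), (np.int64(133), np.int64(106), np.int64(68)), (np.int64(116), np.int64(92), np.int64(58)), (np.int64(169), np.int64(137), np.int64(89)), (np.int64(223), np.int64(187), np.int64(122)), (np.int64(223), np.int64(190), np.int64(128)), (np.int64(167), np.int64(135), np.int64(88)), (np.int64(161), np.int64(129), np.int64(80)), (np.int64(164), np.int64(133), np.int64(86)), (np.int64(165), np.int64(131), np.int64(87))]
(277, 170) [0.6332 0.2125 0.02  ]
(309, 170) [0.642 0.172 0.02 ]
(292, 193) [0.608  0.1869 0.02  ]
(292, 145) [0.6681 0.2006 0.02  ]
(335, 128) [0.6965 0.1608 0.066 ]
(305, 235) [0.5684 0.1649 0.066 ]
(318, 180) [0.636  0.1655 0.066 ]
```

Call:
jog_arm:
  commands:
    - [61, 0, 0, 4.1, 0]
    - [61, 0, 0, 4.1, 0]
    - [61, 0, 0, 4.1, 0]

```text
t: 47.85
tcp_pos: [0.5985, 0.2061, 0.3836]
tool_rot: [0.994, 0.108, 0.023, 0.014]
force: [1.4, -0.5, 0.2]
finger_gap: 0.609
```

```bash
python3 s.py
```

```text
t 48.1 tcp [0.5994 0.2064 0.3839] jaw -1.356 toolz [ 0.053 -0.022 -0.998] hold [0.5985 0.2068 0.4026] F [ 0.4 -0.2 -1.6] gap 52.0 q [ 0.17  0.4   1.23 -0.03  1.46  1.53]
```

Call:
jog_arm:
  commands:
    - [61, 0.3, 0, -1, 0]
    - [61, 0.6, 0.1, -3, 0]
    - [61, 0.6, 0.1, -4, 0]
    - [61, 0.6, 0.1, -4.1, 0]
    - [61, 0.3, 0, -4.1, 0]
    - [61, 0.1, 0, -4, 0]
    - [61, 0, 0, -3, 0]
    - [61, 0, 0, -1, 0]

```text
t: 48.77
tcp_pos: [0.6173, 0.2074, 0.1242]
tool_rot: [0.994, 0.107, 0.019, 0.014]
force: [-0.4, -0.7, -0.4]
finger_gap: 0.609
```

```bash
python3 - <<'E'
from h import *
settle()
b=snapshot("scene"); pp(b,"paprika","parsley")
E
```

```text
t 49.02 tcp [0.6242 0.2088 0.1341] jaw -1.356 toolz [ 0.059 -0.021 -0.998] hold [0.6231 0.2092 0.1527] F [1.5 0.4 0.3] gap 51.8 q [ 0.17  0.67  1.47 -0.04  0.95  1.54]
paprika []
parsley [([0.533, 0.397, 0.015], 0.63), ([0.687, 0.417, -0.003], 0.17)]
```

Call:
jog_arm:
  commands:
    - [61, 0.2, 0.05, -1, 0]
    - [61, 0.2, 0.05, -2, 0]
    - [61, 0.1, 0, -2.4, 0]
    - [61, 0, 0, -1.6, 0]
    - [61, 0, 0, -0.6, 0]

```text
t: 49.58
tcp_pos: [0.637, 0.2116, 0.0665]
tool_rot: [0.993, 0.108, 0.041, 0.013]
force: [-0.9, -0.7, 0.6]
finger_gap: 0.608
```

```bash
python3 - <<'E'
from h import *
settle()
p,s=wrist(); save(p,"w9"); pp(p,"paprika")
E
```

```text
t 49.83 tcp [0.6384 0.2119 0.0693] jaw -1.356 toolz [ 0.087 -0.016 -0.996] hold [0.6367 0.2122 0.0879] F [0.2 0.9 0.4] gap 51.8 q [ 0.17  0.76  1.48 -0.04  0.81  1.55]
paprika []
```

View pics/w9.png

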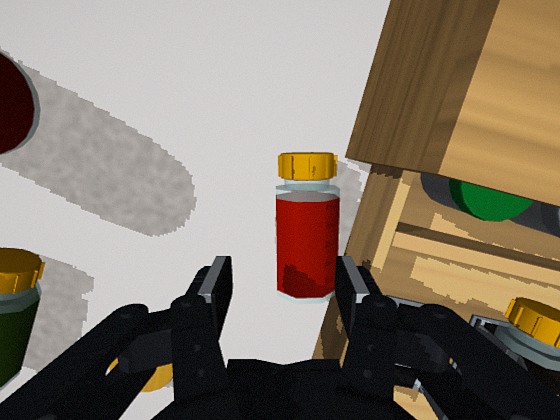

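Call:
jog_arm:
  commands:
    - [61, -0.7, -0.1, -2.5, 0]

```text
t: 50.02
tcp_pos: [0.6376, 0.2119, 0.0502]
tool_rot: [0.993, 0.107, 0.05, 0.012]
force: [0.9, 0.3, 0.1]
finger_gap: 0.609
```

```bash
python3 s.py
```

```text
t 50.27 tcp [0.6319 0.211  0.0452] jaw -1.356 toolz [ 0.088 -0.016 -0.996] hold [0.6303 0.2113 0.0638] F [ 0.7 -0.1  0.5] gap 51.8 q [ 0.17  0.79  1.51 -0.05  0.75  1.56]
```

Call:
jog_arm:
  commands:
    - [61, 0, 0, -1.2, 0]

```text
t: 50.35
tcp_pos: [0.6348, 0.2115, 0.0362]
tool_rot: [0.993, 0.108, 0.047, 0.013]
force: [0.7, -0.9, 0.2]
finger_gap: 0.608
```

```bash
python3 s.py
```

```text
t 50.6 tcp [0.6344 0.2108 0.0344] jaw -1.356 toolz [ 0.093 -0.016 -0.995] hold [0.6326 0.2111 0.053 ] F [ 2.  -2.2  3.9] gap 52.0 q [ 0.17  0.81  1.51 -0.05  0.73  1.56]
```

Call:
jog_arm:
  commands:
    - [61, -0.2, 0.6, -0.4, 0]

```text
t: 50.68
tcp_pos: [0.6343, 0.2134, 0.0338]
tool_rot: [0.993, 0.109, 0.047, 0.016]
force: [-10.6, -19.4, 44.8]
finger_gap: 0.608
```

```bash
python3 s.py
```

```text
t 50.93 tcp [0.634  0.2143 0.0348] jaw -1.355 toolz [ 0.097 -0.02  -0.995] hold [0.6322 0.2147 0.0534] F [-4.6 -9.7 21.6] gap 52.3 q [ 0.18  0.81  1.51 -0.06  0.73  1.57]
```

Call:
jog_arm:
  commands:
    - [61, -0.1, 0.5, -0.5, 0]

```text
t: 51.02
tcp_pos: [0.6339, 0.2155, 0.0347]
tool_rot: [0.993, 0.109, 0.047, 0.018]
force: [-9.1, -15.0, 35.7]
finger_gap: 0.61
```

```bash
python3 s.py
```

```text
t 51.27 tcp [0.6337 0.2162 0.0351] jaw -1.353 toolz [ 0.099 -0.025 -0.995] hold [0.6318 0.2167 0.0537] F [ -7.7 -10.5  29.3] gap 51.8 q [ 0.18  0.81  1.51 -0.06  0.73  1.58]
```

Call:
jog_arm:
  commands:
    - [61, 0, 0, 0.8, 0]

```text
t: 51.35
tcp_pos: [0.6324, 0.2151, 0.0438]
tool_rot: [0.993, 0.109, 0.046, 0.018]
force: [-0.1, 0.6, -0.6]
finger_gap: 0.61
```

```bash
python3 - <<'E'
from h import *
settle()
p,s=wrist(); save(p,"w10",(200,100,440,340),2.4); pp(p,"paprika")
b=snapshot("scene"); pp(b,"paprika")
E
```

```text
t 51.6 tcp [0.6327 0.2165 0.0421] jaw -1.353 toolz [ 0.097 -0.025 -0.995] hold [0.6309 0.217  0.0607] F [-0.5  0.5  0.3] gap 52.2 q [ 0.18  0.8   1.51 -0.06  0.75  1.58]
paprika [([0.641, 0.196, 0.022], 0.7)]
paprika [([0.642, 0.197, 0.024], 0.63)]
```

View pics/w10.png

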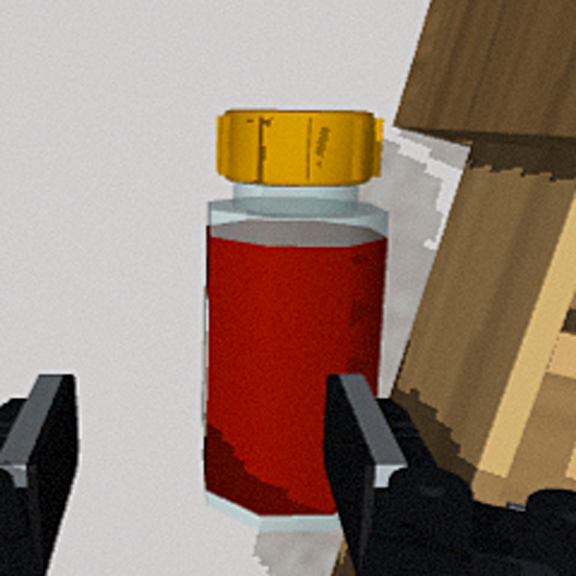

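The right finger (about (345,430) in this crop) sits over the jar's top flat, with the wall gap beyond it. I'll shift it to bear on the chamfer and push sideways only.

Call:
jog_arm:
  commands:
    - [61, 0, -1.2, 0, 0]

```text
t: 51.88
tcp_pos: [0.6327, 0.2061, 0.0412]
tool_rot: [0.993, 0.111, 0.047, 0.018]
force: [0.7, 0.3, -0.2]
finger_gap: 0.609
```

```bash
python3 s.py
```

```text
t 52.13 tcp [0.6331 0.2057 0.0413] jaw -1.354 toolz [ 0.097 -0.023 -0.995] hold [0.6312 0.2062 0.0599] F [ 0.3  6.3 -1.7] gap 51.9 q [ 0.16  0.8   1.52 -0.06  0.73  1.56]
```

Call:
jog_arm:
  commands:
    - [61, 0, 0, -0.8, 0]

```text
t: 52.22
tcp_pos: [0.6343, 0.2062, 0.0344]
tool_rot: [0.993, 0.109, 0.049, 0.016]
force: [-0.2, -0.1, 1.0]
finger_gap: 0.607
```

```bash
python3 s.py
```

```text
t 52.47 tcp [0.6329 0.206  0.0325] jaw -1.354 toolz [ 0.097 -0.022 -0.995] hold [0.6311 0.2064 0.0512] F [ 1.   4.7 -3.3] gap 51.9 q [ 0.16  0.81  1.52 -0.06  0.72  1.56]
```

Call:
jog_arm:
  commands:
    - [61, -0.1, 0, -0.3, 0]

```text
t: 52.55
tcp_pos: [0.6328, 0.2061, 0.0301]
tool_rot: [0.993, 0.109, 0.048, 0.016]
force: [0.9, 3.1, 9.0]
finger_gap: 0.613
```

```bash
python3 s.py
```

```text
t 52.8 tcp [0.6327 0.2061 0.0301] jaw -1.354 toolz [ 0.099 -0.021 -0.995] hold [0.6309 0.2065 0.0487] F [1.8 3.6 2.4] gap 52.1 q [ 0.16  0.81  1.52 -0.06  0.71  1.56]
```

Call:
jog_arm:
  commands:
    - [61, 0, 0.5, 0.05, 0]

```text
t: 52.88
tcp_pos: [0.6325, 0.2088, 0.0311]
tool_rot: [0.993, 0.109, 0.047, 0.018]
force: [-3.8, -7.6, 11.5]
finger_gap: 0.613
```

```bash
python3 s.py
```

```text
t 53.13 tcp [0.6325 0.209  0.0312] jaw -1.354 toolz [ 0.097 -0.025 -0.995] hold [0.6306 0.2094 0.0498] F [ 0.2 -3.4  5.1] gap 51.3 q [ 0.17  0.81  1.52 -0.06  0.72  1.57]
```

Call:
jog_arm:
  commands:
    - [61, 0, 0.5, 0, 0]

```text
t: 53.22
tcp_pos: [0.6321, 0.2109, 0.0319]
tool_rot: [0.993, 0.11, 0.046, 0.02]
force: [-0.2, -5.6, 10.0]
finger_gap: 0.612
```

```bash
python3 s.py
```

```text
t 53.47 tcp [0.632  0.2114 0.0322] jaw -1.353 toolz [ 0.096 -0.029 -0.995] hold [0.6302 0.2119 0.0508] F [-1.6 -4.4  7.6] gap 51.9 q [ 0.18  0.81  1.52 -0.07  0.73  1.58]
```

Call:
jog_arm:
  commands:
    - [61, 0, 0.8, -0.1, 0]

```text
t: 53.55
tcp_pos: [0.6315, 0.215, 0.0329]
tool_rot: [0.993, 0.11, 0.044, 0.023]
force: [-5.4, -10.3, 23.7]
finger_gap: 0.616
```

```bash
python3 - <<'E'
from h import *
settle()
p,s=wrist(); E=p["E"]
hsv=cv2.cvtColor(p["image"],cv2.COLOR_RGB2HSV)
m=(((hsv[...,0]<6)|(hsv[...,0]>174))&(hsv[...,1]>180)&(hsv[...,2]>50)).astype(np.uint8); m[:, :250]=0; m[:,400:]=0
r=cv2.connectedComponentsWithStats(m)[2]; k=1+r[1:,4].argmax(); x,y,w,h,a=r[k]; print(x,y,w,h)
row=m[y+12]; c=np.nonzero(row)[0]; print(c.min(),c.max(),ray(p,(c.min(),y+12),.02,E),ray(p,(c.max(),y+12),.02,E))
E
```

```text
t 53.8 tcp [0.6311 0.2162 0.0336] jaw -1.352 toolz [ 0.093 -0.034 -0.995] hold [0.6294 0.2168 0.0522] F [-4.7 -6.3 16.5] gap 52.1 q [ 0.19  0.81  1.51 -0.08  0.74  1.59]
274 196 80 126
275 352 [0.65919324 0.22530611 0.02      ] [0.66791531 0.18409314 0.02      ]
```

Call:
jog_arm:
  commands:
    - [61, 0, 0, 0.7, 0]

```text
t: 53.93
tcp_pos: [0.6293, 0.2142, 0.0402]
tool_rot: [0.993, 0.11, 0.042, 0.023]
force: [-0.1, -0.8, -1.2]
finger_gap: 0.612
```

```bash
python3 s.py
```

```text
t 54.18 tcp [0.6305 0.2159 0.0399] jaw -1.352 toolz [ 0.092 -0.035 -0.995] hold [0.6288 0.2165 0.0585] F [ 0.1  0.6 -0.7] gap 51.6 q [ 0.19  0.8   1.51 -0.07  0.75  1.59]
```

Call:
jog_arm:
  commands:
    - [61, 0, -1.0, 0, 0]

```text
t: 54.27
tcp_pos: [0.63, 0.2071, 0.0392]
tool_rot: [0.993, 0.111, 0.043, 0.022]
force: [-0.4, -0.2, 0.2]
finger_gap: 0.612
```

```bash
python3 s.py
```

```text
t 54.52 tcp [0.63   0.2059 0.0393] jaw -1.352 toolz [ 0.09  -0.035 -0.995] hold [0.6283 0.2065 0.0579] F [ 0.5  1.6 -0.9] gap 51.8 q [ 0.17  0.8   1.52 -0.07  0.74  1.57]
```

Call:
jog_arm:
  commands:
    - [61, 0, 0, -1.2, 0]

```text
t: 54.6
tcp_pos: [0.6318, 0.2059, 0.0288]
tool_rot: [0.993, 0.111, 0.045, 0.022]
force: [0.1, 0.6, 14.0]
finger_gap: 0.605
```

```bash
python3 s.py
```

```text
t 54.85 tcp [0.6319 0.2058 0.0288] jaw -1.351 toolz [ 0.095 -0.035 -0.995] hold [0.6301 0.2064 0.0474] F [ 0.4 -0.  10.7] gap 52.2 q [ 0.17  0.82  1.52 -0.08  0.72  1.57]
```

Call:
jog_arm:
  commands:
    - [61, 1.0, 0.1, 0.6, 0]

```text
t: 54.93
tcp_pos: [0.6392, 0.2062, 0.0335]
tool_rot: [0.993, 0.111, 0.043, 0.023]
force: [-0.3, -0.7, -0.1]
finger_gap: 0.607
```

```bash
python3 s.py
```

```text
t 55.18 tcp [0.6408 0.2063 0.0336] jaw -1.351 toolz [ 0.092 -0.036 -0.995] hold [0.6391 0.207  0.0522] F [ 0.5  0.  -0.9] gap 52.0 q [ 0.17  0.82  1.49 -0.07  0.75  1.57]
```

Call:
jog_arm:
  commands:
    - [61, 0, 0, -0.9, 0]

```text
t: 55.27
tcp_pos: [0.6419, 0.2056, 0.026]
tool_rot: [0.992, 0.112, 0.045, 0.024]
force: [-8.2, -20.0, 66.6]
finger_gap: 0.616
```

```bash
python3 s.py
```

```text
t 55.52 tcp [0.642  0.2055 0.0269] jaw -1.35 toolz [ 0.096 -0.037 -0.995] hold [0.6402 0.2062 0.0455] F [-3.  -2.3 16. ] gap 51.8 q [ 0.17  0.83  1.49 -0.08  0.73  1.57]
```

Call:
jog_arm:
  commands:
    - [61, 0, 0.5, 0, 0]

```text
t: 55.6
tcp_pos: [0.6418, 0.2085, 0.0279]
tool_rot: [0.992, 0.111, 0.045, 0.025]
force: [-0.6, -2.6, 2.8]
finger_gap: 0.606
```

```bash
python3 s.py
```

```text
t 55.85 tcp [0.6422 0.2096 0.0274] jaw -1.349 toolz [ 0.096 -0.039 -0.995] hold [0.6404 0.2103 0.046 ] F [-0.3 -2.2  9. ] gap 51.8 q [ 0.17  0.83  1.49 -0.08  0.74  1.58]
```

Call:
jog_arm:
  commands:
    - [61, 0, 0.5, 0, 0]

```text
t: 55.93
tcp_pos: [0.6422, 0.2125, 0.0277]
tool_rot: [0.992, 0.112, 0.046, 0.026]
force: [-0.6, -3.5, 4.2]
finger_gap: 0.607
```

```bash
cat > red.py <<'E'
from h import *
settle()
p,s=wrist(); E=p["E"]
hsv=cv2.cvtColor(p["image"],cv2.COLOR_RGB2HSV)
m=(((hsv[...,0]<6)|(hsv[...,0]>174))&(hsv[...,1]>180)&(hsv[...,2]>50)).astype(np.uint8); m[:, :230]=0; m[:,400:]=0
r=cv2.connectedComponentsWithStats(m)[2]; k=1+r[1:,4].argmax(); x,y,w,h,a=r[k]; print(x,y,w,h)
for d in (12,50):
    c=np.nonzero(m[y+d])[0]; print(ray(p,(c.min(),y+d),.02,E).round(4),ray(p,(c.max(),y+d),.02,E).round(4))
save(p,"red")
E
python3 red.py
```

```text
t 56.18 tcp [0.6423 0.2135 0.0275] jaw -1.348 toolz [ 0.097 -0.04  -0.994] hold [0.6405 0.2143 0.0461] F [-0.2 -3.3  8.4] gap 51.2 q [ 0.18  0.83  1.49 -0.08  0.74  1.59]
265 216 81 126
[0.6601 0.2255 0.02  ] [0.6686 0.1848 0.02  ]
[0.6392 0.2216 0.02  ] [0.6468 0.184  0.02  ]
```

Call:
jog_arm:
  commands:
    - [61, 0, 0.7, 0, 0]

```text
t: 56.32
tcp_pos: [0.6424, 0.2181, 0.0276]
tool_rot: [0.992, 0.112, 0.046, 0.027]
force: [-0.6, -4.8, 6.2]
finger_gap: 0.61
```

```bash
python3 s.py
```

```text
t 56.57 tcp [0.6424 0.2196 0.0275] jaw -1.348 toolz [ 0.097 -0.042 -0.994] hold [0.6406 0.2204 0.0461] F [ 0.3 -2.9  6. ] gap 51.9 q [ 0.19  0.83  1.48 -0.09  0.75  1.6 ]
```

Call:
jog_arm:
  commands:
    - [61, 0, 0.7, 0, 0]

```text
t: 56.65
tcp_pos: [0.6425, 0.2242, 0.0275]
tool_rot: [0.992, 0.113, 0.046, 0.028]
force: [-1.1, -5.7, 6.8]
finger_gap: 0.61
```

```bash
python3 red.py
```

```text
t 56.9 tcp [0.6426 0.2257 0.0275] jaw -1.347 toolz [ 0.098 -0.043 -0.994] hold [0.6407 0.2265 0.0461] F [ 1.  -2.1  6.2] gap 52.0 q [ 0.2   0.83  1.47 -0.09  0.75  1.61]
265 216 81 126
[0.6604 0.2376 0.02  ] [0.6689 0.1969 0.02  ]
[0.6395 0.2337 0.02  ] [0.647  0.1961 0.02  ]
```

Call:
jog_arm:
  commands:
    - [61, 0, 0.8, 0, 0]
    - [61, 0, 0.8, 0, 0]
    - [61, 0, 0.6, 0, 0]

```text
t: 57.2
tcp_pos: [0.6427, 0.2418, 0.0273]
tool_rot: [0.992, 0.114, 0.045, 0.031]
force: [-0.6, -3.6, 6.9]
finger_gap: 0.614
```

```bash
python3 red.py
```

```text
t 57.45 tcp [0.6428 0.2425 0.0273] jaw -1.346 toolz [ 0.097 -0.051 -0.994] hold [0.641  0.2435 0.0459] F [-0.6 -2.   6.8] gap 51.9 q [ 0.23  0.84  1.45 -0.1   0.77  1.64]
264 215 82 127
[0.6611 0.2551 0.02  ] [0.6697 0.2139 0.02  ]
[0.6404 0.2506 0.02  ] [0.6478 0.213  0.02  ]
```

Call:
jog_arm:
  commands:
    - [61, 0, 0, 3, 0]
    - [61, 0, -0.3, 4.1, 0]
    - [61, 0, -0.3, 4.1, 0]

```text
t: 57.75
tcp_pos: [0.6319, 0.2336, 0.1261]
tool_rot: [0.992, 0.114, 0.03, 0.032]
force: [1.9, 0.5, 0.4]
finger_gap: 0.609
```

```bash
python3 s.py
```

```text
t 58.0 tcp [0.6333 0.2341 0.1272] jaw -1.344 toolz [ 0.072 -0.056 -0.996] hold [0.632  0.2351 0.1458] F [-0.3 -0.6  0.6] gap 51.6 q [ 0.22  0.7   1.42 -0.09  0.96  1.61]
```

Call:
jog_arm:
  commands:
    - [61, 0, 0, 4.1, 0]
    - [61, 0, 0, 4.1, 0]
    - [61, 0, 0, 4.1, 0]

```text
t: 58.25
tcp_pos: [0.6205, 0.2311, 0.2311]
tool_rot: [0.993, 0.114, 0.011, 0.034]
force: [1.2, 1.1, 0.0]
finger_gap: 0.606
```

```bash
python3 - <<'E'
from h import *
settle()
p,s=wrist(); pp(p,"paprika"); E=p["E"]
t=snapshot("top"); pp(t,"paprika"); t=snapshot("scene"); pp(t,"paprika")
hsv=cv2.cvtColor(p["image"],cv2.COLOR_RGB2HSV)
m=(((hsv[...,0]<6)|(hsv[...,0]>174))&(hsv[...,1]>180)&(hsv[...,2]>50)).astype(np.uint8); m[:, :200]=0; m[:,400:]=0
c=max(cv2.findContours(m,0,2)[0],key=cv2.contourArea); pts=np.array([ray(p,q[0],.022,E)[:2] for q in c],np.float32)
(cx,cy),wh,a=cv2.minAreaRect(pts*1000); print(cx,cy,wh,a)
E
```

```text
t 58.5 tcp [0.6221 0.2315 0.2326] jaw -1.342 toolz [ 0.036 -0.064 -0.997] hold [0.6214 0.2327 0.2512] F [ 0.1  0.5 -0.3] gap 51.8 q [ 0.22  0.58  1.34 -0.08  1.21  1.59]
paprika [([0.639, 0.231, 0.019], 0.57), ([0.575, 0.039, 0.049], 0.42)]
paprika [([0.644, 0.234, 0.02], 0.8)]
paprika [([0.646, 0.234, 0.018], 0.91)]
640.386474609375 230.12367248535156 (64.88763427734375, 39.96830368041992) 11.426847457885742
```

Call:
jog_arm:
  commands:
    - [61, 0.3, 0, -1, 0]
    - [61, 0.4, 0, -2.5, 0]
    - [61, 0.4, 0, -3.3, 0]
    - [61, 0.3, 0, -3.5, 0]
    - [61, 0, 0, -3.3, 0]
    - [61, 0, 0, -2.5, 0]
    - [61, 0, 0, -1.5, 0]
    - [61, 0, 0, -0.5, 0]

```text
t: 59.47
tcp_pos: [0.6388, 0.2314, 0.0419]
tool_rot: [0.993, 0.114, 0.018, 0.033]
force: [-0.2, 0.3, -0.3]
finger_gap: 0.608
```

```bash
python3 s.py
```

```text
t 59.72 tcp [0.6426 0.2325 0.0479] jaw -1.343 toolz [ 0.053 -0.06  -0.997] hold [0.6416 0.2336 0.0666] F [ 0.7  0.7 -0.8] gap 51.9 q [ 0.21  0.82  1.42 -0.09  0.86  1.62]
```

Call:
jog_arm:
  commands:
    - [61, -0.2, -0.1, -1, 0]
    - [61, -0.2, 0, -1.5, 0]
    - [61, -0.1, 0, -1.2, 0]
    - [61, -0.1, 0, -0.4, 0]

```text
t: 60.05
tcp_pos: [0.6424, 0.2328, 0.013]
tool_rot: [0.992, 0.114, 0.032, 0.032]
force: [0.2, -0.1, 0.0]
finger_gap: 0.611
```

```bash
python3 s.py
```

```text
t 60.3 tcp [0.6434 0.233  0.0144] jaw -1.344 toolz [ 0.072 -0.056 -0.996] hold [0.642 0.234 0.033] F [0.  0.2 0.6] gap 51.9 q [ 0.22  0.86  1.44 -0.1   0.78  1.63]
```

Call:
jog_arm:
  commands:
    - [61, -0.1, -0.1, -0.8, 0]

```text
t: 60.38
tcp_pos: [0.6444, 0.2326, 0.0084]
tool_rot: [0.992, 0.114, 0.035, 0.032]
force: [0.4, -0.7, 0.3]
finger_gap: 0.61
```

```bash
python3 s.py
```

```text
t 60.63 tcp [0.6423 0.232  0.0063] jaw -1.344 toolz [ 0.072 -0.056 -0.996] hold [0.641  0.233  0.0249] F [-0.   0.3  0.3] gap 52.3 q [ 0.21  0.87  1.45 -0.1   0.77  1.63]
```

Call:
jog_arm:
  commands:
    - [0, 0, 0, 0, 0]
    - [0, 0, 0, 0, 0]
    - [0, 0, 0, 0, 0]
    - [0, 0, 0, 0, 0]
    - [0, 0, 0, 0, 0]
  squeeze: 80

```text
t: 61.05
tcp_pos: [0.6428, 0.232, 0.007]
tool_rot: [0.992, 0.114, 0.033, 0.032]
force: [0.3, -0.9, 0.6]
finger_gap: 0.453
```

```bash
python3 s.py
```

```text
t 61.3 tcp [0.6427 0.232  0.007 ] jaw -1.344 toolz [ 0.073 -0.056 -0.996] hold [0.6414 0.2331 0.0256] F [0.9 0.7 0.7] gap 38.3 q [ 0.21  0.87  1.45 -0.1   0.77  1.63]
```

Call:
jog_arm:
  commands:
    - [0, 0, 0, 1.5, 0]
    - [0, 0, 0, 3.5, 0]
    - [0, 0, 0, 4.1, 0]
    - [0, 0, 0, 4.1, 0]

```text
t: 61.63
tcp_pos: [0.6325, 0.2296, 0.1318]
tool_rot: [0.993, 0.114, 0.019, 0.033]
force: [0.3, 0.3, -1.1]
finger_gap: 0.45
```

```bash
python3 s.py
```

```text
t 61.88 tcp [0.6334 0.2298 0.1315] jaw -1.343 toolz [ 0.049 -0.061 -0.997] hold [0.6325 0.231  0.1501] F [-0.3  0.  -2.4] gap 38.7 q [ 0.21  0.7   1.41 -0.08  1.    1.6 ]
```

Call:
jog_arm:
  commands:
    - [0, 0, 0, 4.1, 0]
    - [0, 0, 0, 4.1, 0]
    - [0, 0, 0, 4.1, 0]

```text
t: 62.13
tcp_pos: [0.6198, 0.2267, 0.2362]
tool_rot: [0.993, 0.114, -0.002, 0.035]
force: [0.7, -0.1, -2.1]
finger_gap: 0.454
```

```bash
python3 s.py
```

```text
t 62.38 tcp [0.6215 0.2271 0.2375] jaw -1.341 toolz [ 0.011 -0.068 -0.998] hold [0.6213 0.2284 0.2562] F [ 0.1 -0.2 -1.8] gap 38.7 q [ 0.21  0.58  1.32 -0.07  1.25  1.58]
```

Call:
jog_arm:
  commands:
    - [0, -0.5, -1.0, 0, -0.03]
    - [0, -0.6, -1.8, -0.5, -0.04]
    - [0, -0.6, -2.0, -1, -0.04]
    - [0, -0.6, -2.0, -1.5, -0.04]
    - [0, -0.6, -2.0, -1.5, -0.04]
    - [0, -0.6, -1.6, -1.5, -0.04]
    - [0, -0.4, -1.0, -1.0, -0.03]
    - [0, -0.2, -0.4, -0.4, 0]
  squeeze: 100

```text
t: 63.05
tcp_pos: [0.5622, 0.101, 0.1416]
tool_rot: [0.999, -0.024, -0.023, 0.036]
force: [-0.5, -0.8, -1.9]
finger_gap: 0.446
```

```bash
python3 - <<'E'
from h import *
settle()
p,s=wrist(); save(p,"w11"); pp(p,"clip","paprika")
E
```

```text
t 63.3 tcp [0.5669 0.1038 0.1456] jaw 1.527 toolz [-0.037 -0.069 -0.997] hold [0.5676 0.1051 0.1642] F [-0.5 -0.  -0.9] gap 38.0 q [ 0.02  0.59  1.6  -0.08  0.99  1.69]
clip [([0.574, -0.025, 0.047], 0.82), ([0.57, -0.085, 0.048], 0.59)]
paprika [([0.566, 0.107, 0.157], 0.82)]
```

View pics/w11.png

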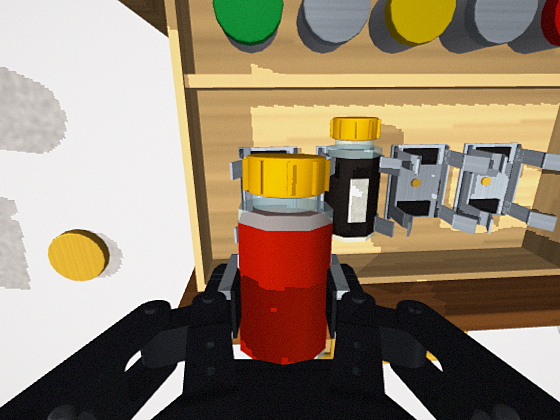

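Call:
jog_arm:
  commands:
    - [0, 0.2, 0, -1.0, 0.02]
    - [0, 0.1, 0, -2, 0]
    - [0, 0, 0.1, -2.4, 0]
    - [0, 0, 0.1, -1.6, 0]
    - [0, 0, 0, -0.6, 0]

```text
t: 63.87
tcp_pos: [0.5761, 0.1091, 0.0714]
tool_rot: [0.999, -0.008, -0.009, 0.035]
force: [0.2, 1.2, -1.8]
finger_gap: 0.446
```

```bash
python3 s.py
```

```text
t 64.12 tcp [0.5777 0.1087 0.0744] jaw 1.555 toolz [-0.014 -0.07  -0.997] hold [0.5779 0.11   0.0931] F [ 0.3 -0.3 -1.5] gap 38.1 q [ 0.03  0.7   1.63 -0.09  0.83  1.68]
```

Call:
jog_arm:
  commands:
    - [0, -0.4, -0.3, -0.8, 0]

```text
t: 64.2
tcp_pos: [0.5766, 0.106, 0.0686]
tool_rot: [0.999, -0.008, -0.003, 0.035]
force: [0.3, -0.8, -1.2]
finger_gap: 0.448
```

```bash
python3 s.py
```

```text
t 64.45 tcp [0.5736 0.1055 0.0667] jaw 1.555 toolz [-0.013 -0.07  -0.997] hold [0.5739 0.1068 0.0854] F [ 0.6 -0.2 -1.3] gap 37.6 q [ 0.03  0.71  1.64 -0.1   0.81  1.68]
```

Call:
jog_arm:
  commands:
    - [0, 0, 0, -0.8, 0]

```text
t: 64.53
tcp_pos: [0.5751, 0.1056, 0.0602]
tool_rot: [0.999, -0.008, -0.004, 0.035]
force: [-0.8, 1.6, 5.7]
finger_gap: 0.45
```

```bash
python3 s.py
```

```text
t 64.78 tcp [0.5743 0.1056 0.0587] jaw 1.555 toolz [-0.012 -0.07  -0.997] hold [0.5745 0.1069 0.0774] F [ 1.7  1.3 -0.3] gap 37.9 q [ 0.03  0.72  1.65 -0.1   0.79  1.68]
```

Call:
jog_arm:
  commands:
    - [0, 0, 0, -0.6, 0]
    - [0, 0, 0, -0.6, 0]

```text
t: 64.95
tcp_pos: [0.5748, 0.1058, 0.0474]
tool_rot: [0.999, -0.008, -0.005, 0.035]
force: [0.3, 1.5, 1.6]
finger_gap: 0.445
```

```bash
python3 s.py
```

```text
t 65.2 tcp [0.5742 0.1058 0.0467] jaw 1.555 toolz [-0.012 -0.07  -0.998] hold [0.5745 0.1071 0.0653] F [ 0.2  0.9 -4.5] gap 37.8 q [ 0.03  0.74  1.65 -0.1   0.77  1.69]
```

Call:
jog_arm:
  commands:
    - [0, 0, 0, -0.6, 0]
    - [0, 0, 0, -0.5, 0]

```text
t: 65.37
tcp_pos: [0.5743, 0.1057, 0.0363]
tool_rot: [0.999, -0.008, -0.006, 0.035]
force: [-4.5, -0.4, 19.0]
finger_gap: 0.444
```

```bash
python3 s.py
```

```text
t 65.62 tcp [0.5751 0.1057 0.0365] jaw 1.554 toolz [-0.01  -0.07  -0.998] hold [0.5753 0.107  0.0551] F [0.3 0.1 1.8] gap 38.0 q [ 0.03  0.76  1.65 -0.1   0.74  1.69]
```

Call:
jog_arm:
  commands:
    - [0, 0, 0, -0.4, 0]

```text
t: 65.7
tcp_pos: [0.5772, 0.1055, 0.035]
tool_rot: [0.999, -0.008, -0.002, 0.035]
force: [-2.7, -0.6, 36.4]
finger_gap: 0.447
```

```bash
python3 s.py
```

```text
t 65.95 tcp [0.579  0.1055 0.0354] jaw 1.553 toolz [-0.001 -0.07  -0.998] hold [0.579  0.1068 0.0541] F [ 0.6 -0.8 14.4] gap 37.9 q [ 0.03  0.76  1.65 -0.1   0.74  1.69]
```

Call:
jog_arm:
  commands:
    - [30, 0, 0, 0, 0]
    - [58, 0, 0, 0, 0]
    - [61, 0, 0, 0, 0]
    - [61, 0, 0, 1, 0]
    - [61, 0, 0, 2.5, 0]
    - [61, 0, 0, 4.1, 0]
    - [61, 0, 0, 4.1, 0]

```text
t: 66.53
tcp_pos: [0.568, 0.1064, 0.1454]
tool_rot: [0.999, -0.009, -0.015, 0.034]
force: [1.0, 0.1, 0.2]
finger_gap: 0.613
```

```bash
python3 s.py
```

```text
t 66.78 tcp [0.5693 0.1063 0.1457] jaw 1.553 toolz [-0.026 -0.068 -0.997] hold [0.5698 0.1075 0.1643] F [-0.6  0.2 -0. ] gap 51.9 q [ 0.03  0.59  1.6  -0.08  0.98  1.66]
```

Call:
jog_arm:
  commands:
    - [61, 0, 0.3, 4.1, 0]
    - [61, 0.2, 1.5, 3, 0]
    - [61, 0, 3, 2, 0]
    - [61, -0.3, 3.5, 0, 0.02]
    - [61, -0.4, 3.5, 0, 0.02]
    - [61, -0.4, 3.5, 0, 0.02]
    - [61, -0.4, 3.5, 0, 0.02]
    - [61, -0.4, 3.5, 0, -0.05]

```text
t: 67.45
tcp_pos: [0.5427, 0.3273, 0.2234]
tool_rot: [0.999, 0.0, -0.031, 0.039]
force: [1.4, 1.0, -0.5]
finger_gap: 0.609
```

```bash
python3 - <<'E'
from h import *
settle()
for n in ("scene","top"):
    b=snapshot(n); pp(b,"paprika","parsley","pepper","clip","empty","turmeric")
save(b,"t2",(140,150,360,260),3)
E
```

```text
t 67.7 tcp [0.5433 0.3255 0.2236] jaw -1.567 toolz [-0.062 -0.077 -0.995] hold [0.5444 0.327  0.2422] F [ 0.5  0.2 -0.8] gap 51.9 q [ 0.39  0.59  1.35 -0.05  1.3   1.97]
paprika [([0.581, 0.109, 0.047], 0.71), ([0.529, 0.396, 0.014], 0.5)]
parsley [([0.532, 0.399, 0.016], 0.68), ([0.582, 0.109, 0.052], 0.48)]
pepper [([0.582, 0.04, 0.047], 0.79)]
clip [([0.588, 0.044, 0.05], 0.77), ([0.572, -0.087, 0.052], 0.71), ([0.577, -0.026, 0.051], 0.65)]
empty [([0.558, -0.393, 0.025], 0.8), ([0.453, -0.413, 0.026], 0.52)]
turmeric []
paprika [([0.582, 0.108, 0.049], 0.63)]
parsley [([0.532, 0.394, 0.022], 0.79)]
pepper [([0.579, 0.042, 0.046], 0.59)]
clip [([0.584, -0.022, 0.048], 0.81), ([0.578, -0.092, 0.048], 0.62), ([0.588, 0.11, 0.049], 0.57)]
empty [([0.56, -0.389, 0.03], 0.77), ([0.454, -0.403, 0.023], 0.73)]
turmeric []
```

Call:
jog_arm:
  commands:
    - [61, -0.3, 1.2, 0, -0.04]
    - [61, -0.3, 2, -0.5, -0.04]
    - [61, -0.3, 2, -1, -0.04]
    - [61, -0.3, 1.2, -1.5, -0.04]
    - [61, -0.1, 0.5, -1.5, 0]
    - [61, 0, 0, -1, 0]
    - [61, 0, 0, -0.3, 0]

```text
t: 68.98
tcp_pos: [0.5322, 0.3984, 0.168]
tool_rot: [0.995, -0.084, -0.029, 0.034]
force: [-0.3, -1.2, 0.2]
finger_gap: 0.611
```

```bash
cat > green.py <<'E'
from h import *
settle()
p,s=wrist(); E=p["E"]; pp(p,"parsley")
hsv=cv2.cvtColor(p["image"],cv2.COLOR_RGB2HSV)
m=((hsv[...,0]>45)&(hsv[...,0]<75)&(hsv[...,1]>130)&(hsv[...,2]>25)).astype(np.uint8); m[:,:150]=0; m[:,420:]=0
m=cv2.morphologyEx(m,cv2.MORPH_CLOSE,np.ones((25,25)))
c=max(cv2.findContours(m,0,2)[0],key=cv2.contourArea); print(cv2.boundingRect(c)); pts=np.array([ray(p,q[0],.022,E)[:2] for q in c],np.float32)
print(cv2.minAreaRect(pts*1000)); save(p,"g"+str(int(s["t"]*100)))
E
python3 green.py
```

```text
t 69.23 tcp [0.534  0.3984 0.1708] jaw 1.403 toolz [-0.06  -0.06  -0.996] hold [0.5351 0.3995 0.1895] F [-0.5 -0.5 -0.3] gap 51.6 q [ 0.48  0.68  1.31 -0.03  1.23  2.24]
parsley [([0.534, 0.398, 0.024], 0.58)]
(255, 163, 43, 66)
((526.9293212890625, 394.9363098144531), (40.06776428222656, 66.84346008300781), 80.03377532958984)
```

Call:
jog_arm:
  commands:
    - [61, -0.2, -0.2, -0.8, 0]
    - [61, -0.2, -0.2, -1.8, 0]
    - [61, -0.2, -0.2, -2.2, 0]
    - [61, -0.1, -0.1, -2.4, 0]
    - [61, -0.1, -0.1, -2.2, 0]
    - [61, -0.1, -0.1, -1.6, 0]
    - [61, -0.1, -0.1, -0.8, 0]
    - [61, 0, 0, -0.3, 0]

```text
t: 70.0
tcp_pos: [0.5268, 0.3868, 0.0501]
tool_rot: [0.996, -0.086, -0.022, 0.029]
force: [-0.5, 0.1, -0.2]
finger_gap: 0.607
```

```bash
python3 green.py
```

```text
t 70.25 tcp [0.5289 0.3883 0.053 ] jaw 1.399 toolz [-0.043 -0.051 -0.998] hold [0.5297 0.3892 0.0716] F [-0.4  0.   1. ] gap 51.8 q [ 0.48  0.81  1.42 -0.03  0.97  2.24]
parsley [([0.534, 0.397, 0.022], 0.7)]
(232, 197, 71, 107)
((524.3258056640625, 395.7439880371094), (41.17543029785156, 72.41630554199219), 80.20509338378906)
```

Call:
jog_arm:
  commands:
    - [61, -0.1, 0.3, -1, 0]
    - [61, -0.1, 0.2, -1.6, 0]
    - [61, -0.1, 0, -1.4, 0]
    - [61, 0, 0, -0.5, 0]

```text
t: 70.68
tcp_pos: [0.529, 0.3961, 0.0106]
tool_rot: [0.996, -0.086, -0.014, 0.024]
force: [-0.3, -0.8, 0.1]
finger_gap: 0.605
```

```bash
python3 s.py
```

```text
t 70.93 tcp [0.5305 0.3965 0.0128] jaw 1.399 toolz [-0.03  -0.044 -0.999] hold [0.5311 0.3973 0.0315] F [ 0.4 -1.   1.1] gap 52.1 q [ 0.48  0.87  1.42 -0.03  0.9   2.25]
```

Call:
jog_arm:
  commands:
    - [61, -0.1, -0.2, -0.6, 0]

```text
t: 71.02
tcp_pos: [0.5311, 0.3955, 0.0085]
tool_rot: [0.996, -0.086, -0.011, 0.022]
force: [-0.1, 0.2, 0.7]
finger_gap: 0.61
```

```bash
python3 s.py
```

```text
t 71.27 tcp [0.5296 0.3944 0.0069] jaw 1.399 toolz [-0.03  -0.044 -0.999] hold [0.5301 0.3952 0.0256] F [-0.4  0.5  0.8] gap 51.9 q [ 0.48  0.88  1.43 -0.03  0.88  2.25]
```

Call:
jog_arm:
  commands:
    - [0, 0, 0, 0, 0]
    - [0, 0, 0, 0, 0]
    - [0, 0, 0, 0, 0]
    - [0, 0, 0, 0, 0]
    - [0, 0, 0, 0, 0]

```text
t: 71.68
tcp_pos: [0.53, 0.3946, 0.0078]
tool_rot: [0.996, -0.086, -0.012, 0.023]
force: [0.2, 0.6, 0.5]
finger_gap: 0.443
```

```bash
python3 s.py
```

```text
t 71.93 tcp [0.53   0.3946 0.0078] jaw 1.398 toolz [-0.028 -0.043 -0.999] hold [0.5306 0.3954 0.0265] F [-0.1  0.9 -0.3] gap 37.9 q [ 0.48  0.88  1.43 -0.03  0.88  2.25]
```

Call:
jog_arm:
  commands:
    - [0, 0, 0, 1, 0]
    - [0, 0, 0, 2, 0]
    - [0, 0, 0, 3, 0]
    - [0, 0, 0, 4, 0]
    - [0, 0, 0, 4, 0]
    - [0, 0, 0, 3, 0]
    - [0, 0, 0, 1.5, 0]
    - [0, 0, 0, 0.5, 0]

```text
t: 72.6
tcp_pos: [0.5238, 0.3914, 0.204]
tool_rot: [0.996, -0.086, -0.018, 0.026]
force: [-0.2, 0.3, -1.2]
finger_gap: 0.445
```

```bash
python3 s.py
```

```text
t 72.85 tcp [0.5213 0.3899 0.1978] jaw 1.399 toolz [-0.049 -0.054 -0.997] hold [0.5222 0.3909 0.2164] F [-0.4  0.1 -1.2] gap 37.9 q [ 0.48  0.63  1.34 -0.03  1.24  2.24]
```

Call:
jog_arm:
  commands:
    - [0, 0.2, -1.5, 0, 0.01]
    - [0, 0.4, -3, 0, 0.01]
    - [0, 0.4, -3.6, 0, 0.01]
    - [0, 0.4, -3.6, 0, 0.01]
    - [0, 0.4, -3.6, 0, 0.01]
    - [0, 0.4, -3.6, 0, 0.01]
    - [0, 0.4, -3.6, 0, 0.01]
    - [0, 0.4, -3.6, 0, 0.01]

```text
t: 73.52
tcp_pos: [0.54, 0.1254, 0.179]
tool_rot: [0.998, -0.037, -0.036, 0.033]
force: [0.5, -1.1, -1.5]
finger_gap: 0.445
```

Call:
jog_arm:
  commands:
    - [0, 0.4, -3.6, 0, 0.01]
    - [0, 0.4, -3.6, 0, 0.01]
    - [0, 0.4, -3.6, 0, 0.01]
    - [0, 0.4, -3.4, 0, 0.01]
    - [0, 0.4, -3, 0, 0]
    - [0, 0.2, -2, 0, 0]
    - [0, 0.1, -1, 0, 0]
    - [0, 0, -0.3, 0, 0]

```text
t: 74.18
tcp_pos: [0.5536, -0.0959, 0.1624]
tool_rot: [0.998, -0.02, -0.052, 0.032]
force: [0.3, 0.3, -1.4]
finger_gap: 0.447
```

```bash
python3 - <<'E'
from h import *
settle()
p,s=wrist(); save(p,"w12"); pp(p,"clip","parsley","pepper","paprika")
b=snapshot("scene"); pp(b,"clip","parsley","pepper","paprika","box_drawer0_handle")
E
```

```text
t 74.43 tcp [ 0.5538 -0.0925  0.1638] jaw 1.539 toolz [-0.103 -0.062 -0.993] hold [ 0.5557 -0.0914  0.1824] F [-0.  -0.1 -0.8] gap 37.8 q [-0.32  0.57  1.59 -0.1   1.07  1.34]
clip [([0.578, -0.024, 0.047], 0.66), ([0.577, 0.108, 0.046], 0.56)]
parsley [([0.556, -0.087, 0.179], 0.68)]
pepper [([0.578, 0.042, 0.05], 0.77)]
paprika [([0.581, 0.108, 0.044], 0.55)]
clip [([0.576, -0.027, 0.052], 0.92), ([0.581, 0.106, 0.049], 0.89), ([0.586, 0.041, 0.052], 0.87)]
parsley [([0.557, -0.091, 0.172], 0.69), ([0.58, 0.038, 0.048], 0.69)]
pepper []
paprika [([0.58, 0.11, 0.049], 0.7), ([0.577, -0.027, 0.051], 0.35)]
box_drawer0_handle []
```

Call:
jog_arm:
  commands:
    - [0, 0.3, 0, -0.6, 0]
    - [0, 0.3, 0, -1.2, 0]
    - [0, 0.3, 0, -1.6, 0]
    - [0, 0.2, 0, -1.8, 0]
    - [0, 0.1, 0, -1.6, 0]
    - [0, 0.1, 0, -1.2, 0]
    - [0, 0, 0, -0.6, 0]
    - [0, 0, 0, -0.2, 0]

```text
t: 75.65
tcp_pos: [0.5698, -0.0947, 0.068]
tool_rot: [0.998, -0.019, -0.049, 0.032]
force: [-0.4, 0.5, 0.6]
finger_gap: 0.444
```

```bash
python3 s.py
```

```text
t 75.9 tcp [ 0.5711 -0.0953  0.0707] jaw 1.536 toolz [-0.095 -0.064 -0.993] hold [ 0.5728 -0.0941  0.0892] F [ 0.3  0.1 -2. ] gap 37.8 q [-0.31  0.72  1.61 -0.12  0.89  1.37]
```

Call:
jog_arm:
  commands:
    - [0, 0.1, 0.35, -0.7, 0]

```text
t: 75.98
tcp_pos: [0.5735, -0.0927, 0.0653]
tool_rot: [0.998, -0.019, -0.045, 0.034]
force: [0.5, -0.2, -0.6]
finger_gap: 0.446
```

```bash
python3 s.py
```

```text
t 76.23 tcp [ 0.5721 -0.0916  0.0638] jaw 1.536 toolz [-0.095 -0.064 -0.993] hold [ 0.5739 -0.0904  0.0824] F [ 0.6  0.9 -1.4] gap 37.8 q [-0.3   0.73  1.61 -0.12  0.88  1.38]
```

Call:
jog_arm:
  commands:
    - [0, 0, 0, -0.5, 0]

```text
t: 76.32
tcp_pos: [0.573, -0.0919, 0.06]
tool_rot: [0.998, -0.019, -0.046, 0.034]
force: [-0.9, 0.7, 7.0]
finger_gap: 0.446
```

```bash
python3 s.py
```

```text
t 76.57 tcp [ 0.5727 -0.0917  0.0588] jaw 1.536 toolz [-0.093 -0.064 -0.994] hold [ 0.5744 -0.0905  0.0774] F [ 1.8  0.1 -1.5] gap 37.8 q [-0.3   0.74  1.61 -0.12  0.87  1.38]
```

Call:
jog_arm:
  commands:
    - [0, 0, 0, -0.6, 0]
    - [0, 0, 0, -0.6, 0]

```text
t: 76.73
tcp_pos: [0.5732, -0.092, 0.0477]
tool_rot: [0.998, -0.019, -0.045, 0.034]
force: [0.2, 0.6, 1.8]
finger_gap: 0.446
```

```bash
python3 s.py
```

```text
t 76.98 tcp [ 0.5728 -0.0918  0.0468] jaw 1.536 toolz [-0.093 -0.065 -0.994] hold [ 0.5745 -0.0906  0.0654] F [ 0.8  0.5 -4.7] gap 38.0 q [-0.3   0.76  1.61 -0.12  0.84  1.39]
```

Call:
jog_arm:
  commands:
    - [0, 0, 0, -0.6, 0]
    - [0, 0, 0, -0.4, 0]

```text
t: 77.15
tcp_pos: [0.5727, -0.092, 0.0374]
tool_rot: [0.998, -0.019, -0.046, 0.034]
force: [-3.6, 1.4, 17.9]
finger_gap: 0.443
```

```bash
python3 s.py
```

```text
t 77.4 tcp [ 0.5732 -0.092   0.0375] jaw 1.536 toolz [-0.092 -0.065 -0.994] hold [ 0.5749 -0.0908  0.056 ] F [-0.8 -0.4  0.6] gap 37.6 q [-0.3   0.77  1.62 -0.12  0.83  1.39]
```

Call:
jog_arm:
  commands:
    - [0, 0, 0, -0.4, 0]

```text
t: 77.48
tcp_pos: [0.5747, -0.0922, 0.036]
tool_rot: [0.998, -0.019, -0.044, 0.034]
force: [-1.5, 3.1, 27.8]
finger_gap: 0.443
```

```bash
python3 s.py
```

```text
t 77.73 tcp [ 0.5758 -0.0922  0.0361] jaw 1.535 toolz [-0.086 -0.066 -0.994] hold [ 0.5774 -0.0909  0.0547] F [-0.1  1.8 14. ] gap 37.9 q [-0.3   0.77  1.62 -0.12  0.82  1.39]
```

Call:
jog_arm:
  commands:
    - [30, 0, 0, 0, 0]
    - [58, 0, 0, 0, 0]
    - [61, 0, 0, 0, 0]
    - [61, 0, 0, 0.8, 0]
    - [61, 0, 0, 1.5, 0]
    - [61, 0, 0, 3, 0]
    - [61, 0, 0, 4, 0]
    - [61, 0, 0, 4, 0]

```text
t: 78.4
tcp_pos: [0.5674, -0.0903, 0.1641]
tool_rot: [0.998, -0.019, -0.055, 0.031]
force: [1.1, 0.4, -1.0]
finger_gap: 0.611
```

Call:
jog_arm:
  commands:
    - [61, -0.3, 0, 4, 0]
    - [61, -1, 0.5, 3, 0]
    - [61, -1.5, 1, 1.5, 0]
    - [61, -1.5, 1, 0.5, 0]
    - [30, -1, 0.5, 0, 0]

```text
t: 78.82
tcp_pos: [0.5183, -0.0629, 0.269]
tool_rot: [0.998, -0.02, -0.045, 0.034]
force: [-0.7, 1.3, 0.0]
finger_gap: 0.483
```

```bash
python3 - <<'E'
from h import *
settle()
p,s=wrist(); save(p,"w13"); pp(p,"clip","parsley","pepper","paprika","box_drawer0_handle")
for n in ("scene","top"):
    b=snapshot(n); pp(b,"parsley","paprika","pepper","box_drawer0_handle","empty","spare_lid","spoon")
E
```

```text
t 79.07 tcp [ 0.5189 -0.0638  0.2657] jaw 1.534 toolz [-0.096 -0.065 -0.993] hold [ 0.5207 -0.0625  0.2843] F [ 0.4  0.7 -0.9] gap 25.3 q [-0.28  0.39  1.59 -0.09  1.24  1.36]
clip [([0.581, 0.042, 0.047], 0.71), ([0.58, -0.025, 0.046], 0.65)]
parsley [([0.582, -0.086, 0.05], 0.64)]
pepper [([0.58, 0.039, 0.047], 0.66)]
paprika [([0.585, 0.108, 0.046], 0.7)]
box_drawer0_handle [([0.458, 0.015, 0.092], 0.56)]
parsley [([0.58, -0.089, 0.047], 0.69)]
paprika [([0.586, 0.039, 0.046], 0.66), ([0.584, 0.107, 0.049], 0.6)]
pepper [([0.586, 0.039, 0.045], 0.8)]
box_drawer0_handle [([0.461, 0.013, 0.097], 0.9)]
empty [([0.56, -0.39, 0.025], 0.78)]
spare_lid [([0.518, 0.294, 0.001], 0.84)]
spoon [([0.373, 0.055, 0.002], 0.72)]
parsley []
paprika [([0.585, 0.109, 0.048], 0.6)]
pepper [([0.583, 0.041, 0.051], 0.58)]
box_drawer0_handle [([0.458, 0.012, 0.1], 0.56)]
empty [([0.561, -0.391, 0.027], 0.9), ([0.453, -0.403, 0.021], 0.89)]
spare_lid [([0.518, 0.289, -0.005], 0.51)]
spoon []
```

View pics/w13.png

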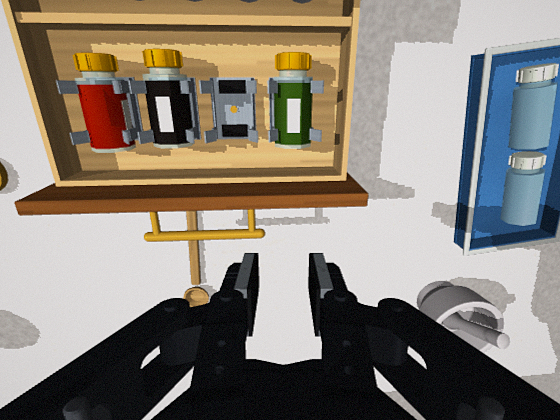

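All jars are home: red at (103,100), black at (167,98), green at (293,98), with clip 3 left free. Both empties are in the tray at the right. Next I'll close the drawer.

Call:
jog_arm:
  commands:
    - [0, -1, 0.8, 0, 0]
    - [0, -2, 1.6, 0, 0]
    - [0, -2.5, 1.9, -1, 0]
    - [0, -2.2, 1.7, -2, 0]
    - [0, -1.3, 1.0, -2, 0]
    - [0, -0.5, 0.4, -1.5, 0]
    - [0, 0, 0, -1, 0]
    - [0, 0, 0, -0.3, 0]

```text
t: 80.83
tcp_pos: [0.4213, 0.0122, 0.1885]
tool_rot: [0.998, -0.021, -0.042, 0.035]
force: [-0.3, 0.6, 0.4]
finger_gap: -0.001
```

```bash
python3 - <<'E'
from h import *
settle()
p,s=wrist(); pp(p,"box_drawer0_handle")
b=snapshot("scene"); pp(b,"box_drawer0_handle","box_front")
E
```

```text
t 81.08 tcp [0.4241 0.0112 0.1903] jaw 1.531 toolz [-0.08  -0.069 -0.994] hold [0.4256 0.0125 0.2089] F [-0.2  0.3  0.1] gap 0.1 q [-0.18  0.36  1.91 -0.1   0.94  1.5 ]
box_drawer0_handle [([0.46, 0.013, 0.094], 0.86)]
box_drawer0_handle [([0.463, 0.013, 0.096], 0.74), ([0.582, 0.036, 0.048], 0.67)]
box_front [([0.678, 0.008, 0.127], 0.78)]
```

Call:
jog_arm:
  commands:
    - [0, -0.2, 0, -1, 0]
    - [0, -0.2, 0, -2, 0]
    - [0, -0.2, 0, -2.4, 0]
    - [0, -0.2, 0, -2.4, 0]
    - [0, -0.1, 0, -1.8, 0]
    - [0, 0, 0, -1, 0]
    - [0, 0, 0, -0.4, 0]

```text
t: 81.92
tcp_pos: [0.4196, 0.01, 0.0795]
tool_rot: [0.999, -0.022, -0.032, 0.036]
force: [0.2, -0.5, 0.6]
finger_gap: 0.001
```

```bash
python3 s.py
```

```text
t 82.17 tcp [0.4208 0.0099 0.0814] jaw 1.529 toolz [-0.062 -0.072 -0.995] hold [0.422  0.0113 0.1   ] F [-0.   1.   0.2] gap 0.2 q [-0.18  0.57  2.02 -0.14  0.61  1.55]
```

Call:
jog_arm:
  commands:
    - [0, 0.8, 0, -0.3, 0]
    - [0, 1.0, 0, -0.2, 0]
    - [0, 1.5, -0.03, 0, 0]
    - [0, 2, -0.06, 0, 0]
    - [0, 2, -0.06, 0, 0]
    - [0, 2, -0.06, 0, 0]
    - [0, 1.6, -0.05, 0, 0]
    - [0, 1.0, -0.03, 0, 0]

```text
t: 82.83
tcp_pos: [0.5389, 0.0073, 0.0788]
tool_rot: [0.998, -0.021, -0.039, 0.037]
force: [-3.5, -1.2, -1.1]
finger_gap: -0.001
```

```bash
python3 s.py
```

```text
t 83.08 tcp [0.5355 0.0076 0.0785] jaw 1.532 toolz [-0.082 -0.072 -0.994] hold [0.537  0.009  0.0971] F [-0.   0.8  0.1] gap 0.3 q [-0.15  0.67  1.72 -0.11  0.83  1.55]
```

Call:
jog_arm:
  commands:
    - [0, 0.6, 0, 0, 0]
    - [0, 1.2, -0.04, 0, 0]
    - [0, 1.4, -0.04, 0, 0]
    - [0, 1.4, -0.04, 0, 0]
    - [0, 1.2, -0.04, 0, 0]
    - [0, 0.9, -0.03, 0, 0]
    - [0, 0.6, 0, 0, 0]
    - [0, 0.4, 0, 0, 0]

```text
t: 83.75
tcp_pos: [0.6025, 0.0064, 0.0784]
tool_rot: [0.998, -0.02, -0.053, 0.037]
force: [-2.2, -0.7, 1.2]
finger_gap: -0.0
```

```bash
python3 - <<'E'
from h import *
settle()
b=snapshot("scene"); pp(b,"box_drawer0_handle","box_front")
E
```

```text
t 84.0 tcp [0.6021 0.0067 0.0784] jaw 1.534 toolz [-0.107 -0.072 -0.992] hold [0.6041 0.008  0.097 ] F [ 0.4  0.8 -0.6] gap 0.1 q [-0.13  0.74  1.52 -0.1   0.98  1.54]
box_drawer0_handle [([0.625, 0.004, 0.096], 0.78)]
box_front [([0.681, 0.007, 0.128], 0.6)]
```

Call:
jog_arm:
  commands:
    - [0, 0.4, 0, 0, 0]
    - [0, 0.5, 0, 0, 0]
    - [0, 0.4, 0, 0, 0]
    - [0, 0.3, 0, 0, 0]

```text
t: 84.48
tcp_pos: [0.6158, 0.0064, 0.0784]
tool_rot: [0.998, -0.02, -0.056, 0.037]
force: [-2.3, -0.5, 1.2]
finger_gap: -0.0
```

```bash
python3 s.py
```

```text
t 84.73 tcp [0.616  0.0066 0.0784] jaw 1.535 toolz [-0.112 -0.072 -0.991] hold [0.6181 0.008  0.097 ] F [-0.   0.8  0.1] gap 0.4 q [-0.13  0.75  1.48 -0.1   1.01  1.54]
```

Call:
jog_arm:
  commands:
    - [0, 0.3, 0, 0, 0]

```text
t: 84.82
tcp_pos: [0.618, 0.0068, 0.0783]
tool_rot: [0.998, -0.02, -0.057, 0.037]
force: [-2.2, -0.7, 0.7]
finger_gap: -0.002
```

```bash
python3 s.py
```

```text
t 85.07 tcp [0.6193 0.0067 0.0785] jaw 1.534 toolz [-0.111 -0.072 -0.991] hold [0.6214 0.008  0.097 ] F [-0.2  0.4 -0.6] gap -0.0 q [-0.13  0.76  1.47 -0.1   1.02  1.54]
```

Call:
jog_arm:
  commands:
    - [0, 0.3, 0, 0, 0]

```text
t: 85.15
tcp_pos: [0.621, 0.0067, 0.0784]
tool_rot: [0.998, -0.02, -0.056, 0.037]
force: [-2.8, -1.3, 1.2]
finger_gap: 0.002
```

```bash
python3 s.py
```

```text
t 85.4 tcp [0.6227 0.0067 0.0785] jaw 1.534 toolz [-0.111 -0.072 -0.991] hold [0.6248 0.008  0.097 ] F [ 0.4  0.3 -0.4] gap 0.4 q [-0.13  0.76  1.46 -0.1   1.02  1.54]
```

Keep easing in small steps until the force rises.

Call:
jog_arm:
  commands:
    - [0, 0.2, 0, 0, 0]

```text
t: 85.48
tcp_pos: [0.6239, 0.0067, 0.0785]
tool_rot: [0.998, -0.02, -0.056, 0.037]
force: [-2.7, -0.5, 1.4]
finger_gap: 0.001
```

```bash
python3 s.py
```

```text
t 85.73 tcp [0.6249 0.0066 0.0785] jaw 1.534 toolz [-0.11  -0.072 -0.991] hold [0.6269 0.008  0.097 ] F [-0.1 -0.2 -0.2] gap 0.2 q [-0.13  0.76  1.46 -0.1   1.03  1.54]
```

Call:
jog_arm:
  commands:
    - [0, 0.2, 0, 0, 0]

```text
t: 85.82
tcp_pos: [0.626, 0.0066, 0.0785]
tool_rot: [0.998, -0.02, -0.055, 0.037]
force: [-1.9, 0.1, 1.0]
finger_gap: 0.0
```

```bash
python3 s.py
```

```text
t 86.07 tcp [0.6263 0.0066 0.0784] jaw 1.534 toolz [-0.111 -0.072 -0.991] hold [0.6284 0.008  0.097 ] F [-2.8 -1.6  1.1] gap 0.1 q [-0.13  0.76  1.45 -0.1   1.03  1.54]
```

Call:
jog_arm:
  commands:
    - [0, 0.2, 0, 0, 0]

```text
t: 86.15
tcp_pos: [0.6264, 0.0066, 0.0784]
tool_rot: [0.997, -0.02, -0.057, 0.037]
force: [-7.2, -0.2, 5.1]
finger_gap: -0.0
```

```bash
python3 s.py
```

```text
t 86.4 tcp [0.6263 0.0066 0.0784] jaw 1.535 toolz [-0.116 -0.072 -0.991] hold [0.6285 0.008  0.097 ] F [-6.  -0.6  3.1] gap 0.2 q [-0.13  0.76  1.45 -0.1   1.04  1.54]
```

Call:
jog_arm:
  commands:
    - [0, 0.2, 0, 0, 0]

```text
t: 86.48
tcp_pos: [0.6262, 0.0066, 0.0785]
tool_rot: [0.997, -0.02, -0.06, 0.037]
force: [-6.1, -0.6, 3.6]
finger_gap: 0.002
```

```bash
python3 s.py
```

```text
t 86.73 tcp [0.6262 0.0067 0.0785] jaw 1.535 toolz [-0.121 -0.072 -0.99 ] hold [0.6285 0.008  0.097 ] F [-5.4 -0.3  3.4] gap -0.2 q [-0.13  0.77  1.45 -0.1   1.04  1.54]
```

Call:
jog_arm:
  commands:
    - [0, -0.8, 0, 0, 0]
    - [0, -2, 0, 0, 0]
    - [0, -2.5, 0, 1, 0]
    - [0, -1.5, 0, 3, 0]
    - [0, 0, 0, 4, 0]
    - [0, 0, 0, 4, 0]
    - [0, 0, -2, 3, 0]
    - [0, 0, -3, 1, 0]

```text
t: 87.4
tcp_pos: [0.5565, -0.0384, 0.2403]
tool_rot: [0.998, -0.017, -0.055, 0.035]
force: [1.0, -1.0, -0.8]
finger_gap: -0.002
```

Call:
jog_arm:
  commands:
    - [0, 0, -3.5, 0, 0]
    - [0, 0, -3.5, 0, 0]
    - [0, 0, -3.5, 0, 0]
    - [0, 0, -3, 0, 0]

```text
t: 87.73
tcp_pos: [0.5628, -0.1777, 0.2489]
tool_rot: [0.998, -0.014, -0.042, 0.038]
force: [1.6, -0.5, -0.6]
finger_gap: 0.001
```

```bash
python3 - <<'E'
from h import *
settle()
for n in ("top","scene"):
    b=snapshot(n); pp(b,"box_drawer0_handle","box_front","empty","tray","sauce_jar","spare_lid","spoon","salt_pot","mortar")
save(b,"s9")
E
```

```text
t 87.98 tcp [ 0.5618 -0.1749  0.2477] jaw 1.546 toolz [-0.088 -0.072 -0.993] hold [ 0.5634 -0.1736  0.2662] F [0.2 0.4 0.8] gap -0.2 q [-0.44  0.49  1.46 -0.11  1.24  1.2 ]
box_drawer0_handle [([0.685, 0.415, -0.0], 0.32)]
box_front [([0.682, 0.006, 0.125], 0.96)]
empty [([0.458, -0.403, 0.022], 0.76), ([0.56, -0.391, 0.026], 0.56)]
tray [([0.512, -0.395, -0.002], 0.85)]
sauce_jar [([0.685, 0.419, 0.001], 0.97)]
spare_lid [([0.52, 0.292, -0.003], 0.68)]
spoon [([0.378, 0.051, -0.0], 0.86)]
salt_pot [([0.284, 0.411, -0.004], 0.61)]
mortar [([0.267, -0.329, 0.001], 0.57)]
box_drawer0_handle [([0.645, 0.004, 0.091], 0.98)]
box_front [([0.68, 0.004, 0.127], 0.93)]
empty [([0.453, -0.414, 0.022], 0.86), ([0.681, 0.004, 0.127], 0.73), ([0.559, -0.388, 0.026], 0.67)]
tray [([0.507, -0.393, -0.001], 0.88)]
sauce_jar []
spare_lid [([0.506, -0.393, 0.001], 0.2)]
spoon [([0.505, -0.396, -0.001], 0.57), ([0.374, 0.055, -0.0], 0.51)]
salt_pot [([0.286, 0.414, -0.0], 0.93)]
mortar [([0.269, -0.328, -0.001], 0.57)]
```

View pics/s9.png

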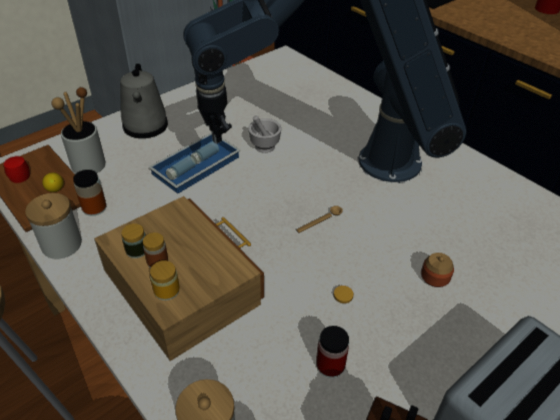

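The drawer is shut, with its handle at (235,232) as at the start. Both empties are in the tray at (195,160), and the bystanders are where they were.

```bash
python3 -c "
from h import *
print(workorder.sign_off()); st()"
```

```text
the job is handed in; nothing more can be done
None
the job is handed in; nothing more can be done
```

The spice drawer is restocked and eased shut, and I handed the job in at about 88 s of the 210 s allowed.

**What I did:**
- I opened the drawer and laid the two empties, from clips 1 and 3, in the blue tray.
- I pushed paprika into clip 1 and parsley into clip 4 and left the pepper in clip 2. Turmeric was absent from this run.
- I closed the drawer in small steps until it met its stop at about 6 N.

**Last checks:**
- **Jars:** Before closing, paprika, parsley and pepper read about 45–51 mm high, against 48 mm for fully home.
- **Drawer:** The handle is back at x ≈ 0.645, where it started.
- **Worktop:** Both empties read as lying on the tray floor, and the bystanders were within a few millimetres of their starting places.

**What did not go smoothly:**
- **Paprika:** It was knocked against the drawer's left wall mid-run. I had to nudge it clear with a fingertip before I could grip it, with brief contact forces of up to about 67 N on the finger; the wrist limit is 120 N.
- **Tool tilt:** The tool leaned by up to 13° between moves, so I corrected it during the run. Both refills went in with about 4–5° of pitch, but still read home afterwards.
- **Checks that disagreed:** The top camera missed parsley in its clip. It also missed the handle after closing, when the arm was over it. In both cases I relied on the other camera views.

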